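Hold the sprung setter guard open with its key

TASK

Take the T-handled square key out of its rest, push its square end fully home into the square recess of the knob on top of the setter stand, and turn the key clockwise (seen from above) until the sprung guard stands open at 60 degrees. Finish while still gripping the key in the knob and holding the guard still at 60 degrees, for it springs shut if let go. Move the guard only with the key, not touching the stand or guard with the gripper or arm, and leave the stud setter in its cradle and the things lying around where they are.

Things in the scene. Friction and masses are not known exactly. Their poses are not given: they have to be found in the camera images.
- key_grip (a point): Centre of the black handle of the loose T-handled key (about 220 g), upright in its rest, own z up. Handle 56 mm long (key x), 18 thick (key y), 32 tall. Below it: round shank 14 mm diameter, 30 long; round collar 44 diameter, 6 thick; square drive end 24 mm wide, 22 long, flats parallel to the handle's sides, last 6 mm stepped to 16. Collar underside 52 mm, tip 74 mm below this point.
- key_collar (a point): On the key's axis at the underside of its collar, where the collar lies on the rest at the start and on the knob when the drive end is fully home; axes as key_grip.
- rest_top (a point): Centre of the top of the key's rest, a fixed grey polymer block 80 x 80 x 45 mm high with a 28 mm square hole 35 mm deep in which the drive end hangs; the collar rests on the block's top.
- socket (a point): Centre of the mouth of the square recess in the top of the dark steel knob (54 mm square), 80 mm above the work surface, on its vertical turning axis. Recess 27 mm square, 24 deep, its top 10 mm a funnel opening to 37; walls parallel to this point's x and y, which turn with the guard (z up). Key fits in any quarter turn, up to 8 degrees of play. Fully home, its collar lies on the knob.
- guard (a joint): Opening angle of the guard in rad: 0 shut (start), growing as knob and guard turn together clockwise seen from above, stop at 1.9. A spring pulls it shut: about 0.05 N m when shut, 0.12 N m at 60 degrees (1.047 rad). Aluminium L-shaped guard, fixed to the knob: runs 165 mm from its axis along the socket's -y, up to 65 mm high, slatted hood reaching 62 mm to the socket's +x.
- stand: Fixed grey polymer stand, base 120 (x) x 210 (y) x 16 mm high, origin under the centre of the base; it carries the two slotted cradle blocks (to 46 mm height), the guard and the knob. The knob's axis is at x = -35, y = +75 mm of the stand.
- setter_center (a point): Centre of the loose steel tag stud setter, a bar 22 mm diameter and 134 mm long lying in the cradle along the stand's y under the guard's hood; to be left there.
- hoof_block: Bystander: blue rubber hoof block 100 x 65 x 45 mm, origin under its centre.
- saucer: Bystander: white ceramic saucer 124 mm diameter, 18 mm high, origin under its centre.
- nozzle: Bystander: brass dosing nozzle standing upright, 34 mm diameter foot, 62 mm high, origin under its centre.
- whetstone: Bystander: grey whetstone 150 x 50 x 25 mm, origin under its centre.

How it is judged:
By the outcome, as a careful person would: the job done as asked, in the order asked, and still so for the second after the job is handed in, while the arm keeps its last pose, push and grip.
It also fails if it takes over 48 s, if anything falls off the work surface, if the arm or the gripper's body presses on something with over 40 N, if the wrist force passes 120 N, or if a joint passes its speed limit or range.

ROBOT

A 6-joint arm with a two-finger parallel gripper is mounted at the origin on the work surface. World frame = base frame: x ahead of the robot, y to its left, z up, the work surface at z = 0. Lengths are in m, angles in rad, forces in N, time in s.
With the tool pointing down it reaches from about 0.225 to 0.875 m from the base axis. Payload 3.4 kg.
Tool frame: the origin (TCP) lies at the very end of the fingers, on their centre line; the grasp point (between the pads) lies 19 mm behind it; z points along the fingers, y is the direction in which the jaws open and shut (so a half turn about z gives the same grasp; the last joint's range is limited). The gripper opens to 85 mm and grips with 20 to 120 N. Pads are 22 mm wide; open, the fingers measure 114 mm over their backs; the gripper's body (76 mm by 85 mm) begins 54 mm behind the grasp point. The pads swing forward as they close: fully open they stand 13 mm farther back than shut.
Start: joints at [-1.362, 0.276, 1.505, -0, 1.361, -0.121], TCP at [0.186, -0.544, 0.198] pointing down, gripper open.
Joint ranges: [-2.89, 2.89], [-0.75, 2.08], [0.22, 2.7], [-1.18, 4.32], [0.11, 2.71], [-2.7, 2.7]. Speed limits (rad/s): [2.57, 2.57, 3.14, 3.14, 3.14, 3.14].

INTERFACE

Orientations are given as a unit quaternion [w, x, y, z].
In Python, from rig import telemetry, cams, sign_off, spotter gives the robot as it stands.
- The arm moves only by the tool servo_tool, never from a script. Its argument "steps" is a list of rows, each a list of 6 numbers: the shift along the tool's x, y, z in mm, then the turn, a rotation vector about the tool's x, y, z in degrees. In form: [[x, y, z, ax, ay, az], ...]. A call has 1 to 8 rows; each row is the pose to reach, as a shift and turn from the pose commanded when the call began, along the tool's axes at that moment; what a row does not reach only later rows make up. A row lasts 1/10 s, in which the tool goes at most 50 mm and 8.59 degrees, less where a joint would pass 70% of its speed; a pose out of reach is approached as far as the arm can. A call with a gripper value outside its range is refused whole. "hand" is the closure in counts, from 0 (fully open) to 255 (shut), set as the call begins (left out, the last holds). The fingers move at their own pace and stop on an object; "grip_force" is the grip in N (left out, the last holds). Time passes only in rows, so rows that repeat a pose let the fingers close. It gives the time, the measured TCP pose, the force and the opening at its end, in the units of the state.
- telemetry.get_state(): the state, without advancing time (a new reading comes with each control period).
- cams.get_image(name): name is "side" or "top"; returns (picture, depth): 384x512x3 uint8, red, green, blue; 384x512 float32, m along the optical axis (not along the pixel's ray), 0 where there is no reading.
- cams.camera_model(name): a dict with "camera_matrix" (3x3 intrinsics, pixels), "D" ([k1, k2, p1, p2, k3] as OpenCV has them; the pictures are not rectified), "origin" and "rotation" of the camera in the world. Camera axes: x right, y up, looking along -z (the intrinsics and any distortion apply to the point x, -y, -z); pixel columns grow to the right and rows downward; lengths in m; the calibration is good to about 2 mm. A picture is of the moment at which its call begins. camera_model takes no time and is no camera call.
- sign_off(): hands the job in, once; it reports no verdict.
Trained networks look in the newest picture that a camera, given by its name, has taken for a name from the list of things; names that differ only in an ending like _2 or _b are one class to them, and where a whole thing is asked for, a point or a joint stands for the part that bears it (a point fixed in the world has none). Each returns a list of dicts, best first, with "conf" (0 to 1); they miss things now and then, are a little off and sometimes report something else, mostly with a low value. They report only what shows in the picture. A call takes as long as a camera call.
- spotter.outline_of(query, camera): "region" (384x512 bool, what is visible of it) and "rect" ([left, top, width, height] in pixels, round what is visible of it).
The state is a dict: "clock": time; "qpos": joint angles; "qd": joint speeds; "effort": joint torques, N m; "position": TCP position; "ee_rot": TCP orientation; "contact_force": force on the tool from outside, world axes, zero at the start; "moment": the same for the moment, N m; "width": finger opening in m.
Only numpy, scipy, OpenCV 4.12 (cv2) and the standard library are available. Lean on these libraries where they do the work, as an engineer would, in place of code of your own. Each camera call takes 0.05 s, during which the arm holds its last target.

## Working session

There is one attempt and no reset: what is moved stays moved. The work goes in short steps, Python scripts to look and compute and a tool call to move; the robot and the scene stay as the last step left them, time stands still between calls to the robot, and variables do not carry over. Pictures are saved under pics/ and viewed, and the job is handed in when it is done.

Besides the shell and the picture viewer there is one more tool, called after ">>>" in YAML: its name, and indented under it one key for each argument. servo_tool: Moves the arm, as the interface text tells. Its arguments: {"type":"object","properties":{"steps":{"type":"array","items":{"type":"array","items":{"type":"number"}}},"hand":{"type":"number"},"grip_force":{"type":"number"}},"required":["steps"]}

```bash
ls; mkdir -p pics
python3 - <<'E'
from rig import telemetry, cams, sign_off, spotter
import cv2
print(telemetry.get_state())
for n in ("side","top"):
    im,d=cams.get_image(n); cv2.imwrite(f"pics/{n}0.png",im[:,:,::-1]); 
    import numpy as np; np.savez(f"{n}0.npz",im=im,d=d)
    print(n,cams.camera_model(n))
E
```

```text
pics
{'clock': 0.0, 'qpos': array([-1.36199274e+00,  2.76595938e-01,  1.50613062e+00, -6.60273197e-06,
        1.36070084e+00, -1.21015990e-01]), 'qd': array([ 1.26871468e-04, -5.44388784e-04,  1.31384994e-03,  2.49463480e-04,
        9.07930306e-04,  7.18077043e-05]), 'effort': array([ 6.28099006e-04, -4.16769826e+01, -2.45808417e+01, -5.47545151e-04,
        1.08598653e-02, -8.42051634e-06]), 'position': array([ 0.18608759, -0.54343417,  0.19754023]), 'ee_rot': array([-9.16346025e-04,  9.86432640e-01,  1.64163956e-01, -4.34790099e-05]), 'contact_force': array([ 0.35362186, -0.49211292, -0.13447649]), 'moment': array([-0.01215775,  0.02344199,  0.01033912]), 'width': 0.08560831520189313}
side {'camera_matrix': array([[419.91969913,   0.        , 258.15471463],
       [  0.        , 419.91969913, 196.84021024],
       [  0.        ,   0.        ,   1.        ]]), 'D': array([0.0374063, 0.       , 0.       , 0.       , 0.       ]), 'origin': array([ 0.25231147, -0.81123642,  0.79270254]), 'rotation': array([ 0.88550061,  0.42166481, -0.07804451, -0.17887569])}
top {'camera_matrix': array([[408.3347323 ,   0.        , 257.64133713],
       [  0.        , 408.3347323 , 194.07608973],
       [  0.        ,   0.        ,   1.        ]]), 'D': array([-0.05869059,  0.        ,  0.        ,  0.        ,  0.        ]), 'origin': array([ 0.46457799, -0.00948915,  1.2678441 ]), 'rotation': array([-0.69806752, -0.04748347,  0.03462943,  0.71361604])}
```

View pics/side0.png

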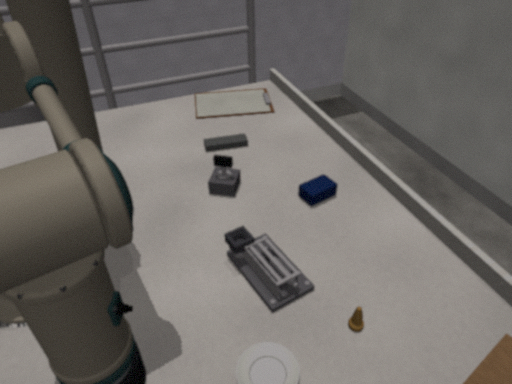

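View pics/top0.png

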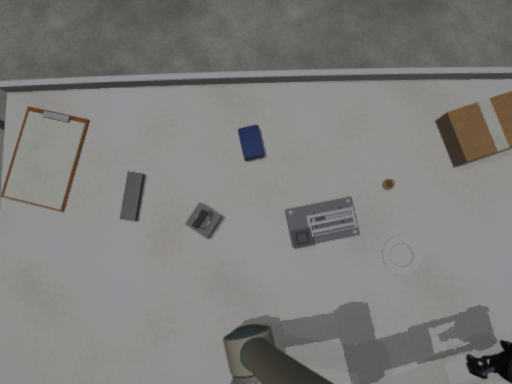

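The side view shows the key in its rest at about (224,175), the knob at (238,238) and the stand at (268,268). In the top view the rest is at (205,221), the knob at (302,238) and the stand at (322,222), with the guard shut.

```bash
cat > h.py <<'E'
import numpy as np, cv2
from scipy.spatial.transform import Rotation as R
from rig import telemetry, cams, spotter
def RT(n):
    m=cams.camera_model(n); q=np.array(m["rotation"]); return m,R.from_quat(q[[1,2,3,0]]).as_matrix(),np.array(m["origin"])
def cloud(n,d,mask=None):
    m,Rm,o=RT(n)
    v,u=np.nonzero((d>0)&(mask if mask is not None else True))
    p=cv2.undistortPoints(np.stack([u,v],1).astype(np.float64)[:,None],m["camera_matrix"],m["D"])[:,0]
    z=d[v,u]; c=np.stack([p[:,0]*z,-p[:,1]*z,-z],1)
    return c@Rm.T+o,u,v
def proj(n,P):
    m,Rm,o=RT(n); c=(np.atleast_2d(P)-o)@Rm; c=c*[1,-1,-1]
    return cv2.projectPoints(c,np.zeros(3),np.zeros(3),m["camera_matrix"],m["D"])[0][:,0]
def atz(n,uv,z):
    m,Rm,o=RT(n); p=cv2.undistortPoints(np.array(uv,float).reshape(-1,1,2),m["camera_matrix"],m["D"])[:,0]
    r=np.c_[p[:,0],-p[:,1],-np.ones(len(p))]@Rm.T
    return o+r*((z-o[2])/r[:,2])[:,None]
E
python3 - <<'E'
from h import *
for n in ("top","side"):
    im,d=cams.get_image(n); np.savez(f"{n}0.npz",im=im,d=d)
    for q in ("key_grip","rest_top","socket","guard","stand","setter_center"):
        for o in spotter.outline_of(q,n)[:2]:
            P,u,v=cloud(n,d,o["region"])
            print(n,q,round(o["conf"],2),o["rect"],o["region"].sum(),np.median(P,0).round(4),P.max(0).round(3),P.min(0).round(3))
            np.savez(f"m_{n}_{q}.npz",r=o["region"]) if o is not None else 0
            break
    P,u,v=cloud(n,d); 
    s=(np.abs(P[:,0]-.45)<.3)&(np.abs(P[:,1])<.4)&(P[:,2]<.02); print("floor",np.median(P[s,2]),P[s,2].std())
    r=im[180:270,170:380] if n=="top" else im[140:320,190:330]
    cv2.imwrite(f"pics/{n}_z.png",cv2.resize(r[:,:,::-1],None,fx=3.8 if n=="top" else 3.3,fy=3.8 if n=="top" else 3.3,interpolation=cv2.INTER_CUBIC))
E
```

```text
top key_grip 0.59 [191.6, 210.3, 20.8, 21.6] 217 [0.5294 0.1737 0.1093] [0.555 0.2   0.118] [0.507 0.157 0.041]
top rest_top 0.6 [193.5, 210.5, 15.9, 17.7] 235 [0.5295 0.1754 0.1086] [0.563 0.208 0.118] [0.507 0.157 0.039]
top socket 0.93 [292.1, 206.3, 68.1, 40.4] 874 [ 0.5015 -0.1568  0.0648] [ 0.565 -0.086  0.085] [ 0.447 -0.291  0.003]
top guard 0.56 [290.0, 207.5, 66.6, 41.7] 900 [ 0.5012 -0.1558  0.0648] [ 0.561 -0.085  0.085] [ 0.443 -0.288 -0.005]
top stand 0.6 [284.2, 198.9, 77.0, 52.9] 2486 [ 0.5161 -0.1731  0.0169] [ 0.593 -0.071  0.085] [ 0.446 -0.296 -0.005]
top setter_center 0.49 [308.8, 211.1, 42.2, 12.2] 156 [ 0.5355 -0.2074  0.0506] [ 0.55  -0.149  0.057] [ 0.522 -0.264  0.043]
floor -0.0007913496808382714 0.0039325401186152764
side key_grip 0.78 [211.9, 151.6, 22.1, 27.9] 321 [0.5379 0.1699 0.0928] [0.58  0.274 0.116] [ 0.514  0.15  -0.   ]
side rest_top 0.67 [208.3, 169.8, 30.4, 26.9] 582 [0.528  0.1496 0.0366] [0.588 0.221 0.05 ] [ 0.485  0.12  -0.001]
side socket 0.9 [219.8, 225.7, 80.4, 72.2] 1954 [ 0.5025 -0.1751  0.0645] [ 0.578 -0.036  0.084] [ 0.449 -0.283 -0.001]
side guard 0.91 [222.5, 224.2, 79.2, 73.9] 1771 [ 0.5006 -0.1728  0.065 ] [ 0.566 -0.008  0.084] [ 0.449 -0.283 -0.003]
side stand 0.66 [224.0, 223.9, 91.4, 86.5] 4012 [ 0.5066 -0.2072  0.025 ] [ 0.609 -0.006  0.084] [ 0.449 -0.301 -0.005]
side setter_center 0.83 [263.2, 246.6, 35.9, 37.3] 210 [ 0.5421 -0.212   0.0466] [ 0.565 -0.156  0.065] [ 0.521 -0.283  0.014]
floor -8.140331151018643e-05 0.004013486846209546
```

View pics/top_z.png

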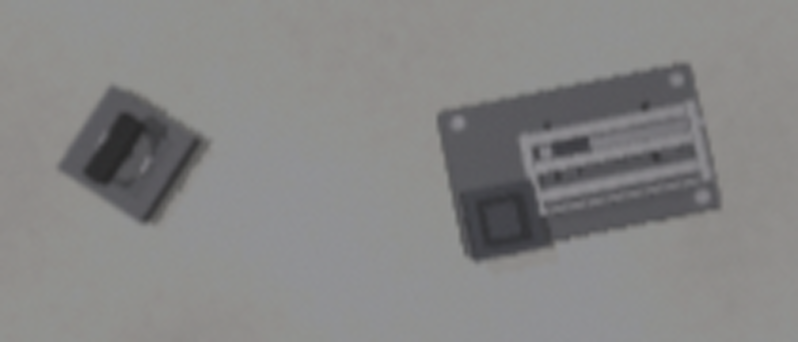

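View pics/side_z.png

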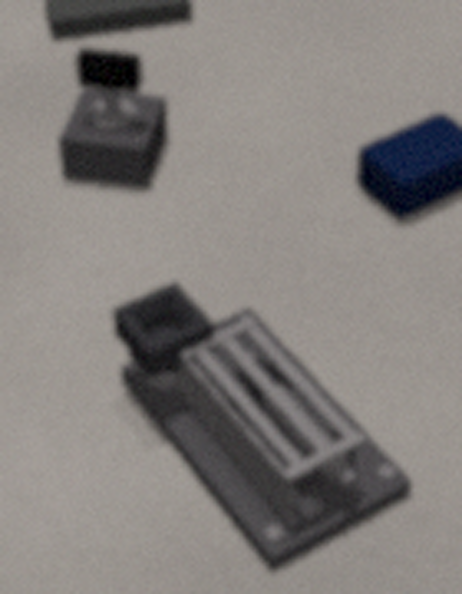

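```bash
cat > fit.py <<'E'
from h import *
from scipy.optimize import minimize
def box(x,y,yaw,ox,oy,sx,sy,z0,z1):
    c,s=np.cos(yaw),np.sin(yaw)
    return np.array([[x+c*(ox+a*sx/2)-s*(oy+b*sy/2),y+s*(ox+a*sx/2)+c*(oy+b*sy/2),z] for a in(-1,1) for b in(-1,1) for z in(z0,z1)])
S=4
def rend(n,P,shape):
    q=(proj(n,P)+.5)*S
    h=cv2.convexHull(q.astype(np.float32))
    m=np.zeros((shape[0]*S,shape[1]*S),np.float32); cv2.fillConvexPoly(m,np.round(h*16).astype(np.int32),1,shift=4)
    return cv2.resize(m,(shape[1],shape[0]),interpolation=cv2.INTER_AREA)
def fit(targets,geom,x0):
    # targets: {cam: soft mask float}, geom(x,y,yaw)-> point list
    def cost(p):
        return sum(np.abs(rend(n,geom(*p),t.shape)-t).sum()/t.sum() for n,t in targets.items())
    best=None
    for dy in (-.1,0,.1):
        r=minimize(cost,[x0[0],x0[1],x0[2]+dy],method="Nelder-Mead",options=dict(initial_simplex=np.array([x0[0],x0[1],x0[2]+dy])+np.array([[0,0,0],[.008,0,0],[0,.008,0],[0,0,.15]]),xatol=1e-4,fatol=1e-4))
        if best is None or r.fun<best.fun: best=r
    return best.x,best.fun
E
python3 - <<'E'
from fit import *
T={}
for n in("top","side"):
    f=np.load(f"{n}0.npz"); im=f["im"].astype(float).mean(2)
    P,u,v=cloud(n,f["d"])
    # rect from z-bands
    s=(P[:,2]>.098)&(P[:,2]<.13)&(np.abs(P[:,0]-.53)<.05)&(np.abs(P[:,1]-.173)<.05)
    print(n,"handle",P[s].mean(0),cv2.minAreaRect(P[s][:,:2].astype(np.float32)*1000))
    s=(P[:,2]>.072)&(P[:,2]<.09)&(np.abs(P[:,0]-.48)<.06)&(np.abs(P[:,1]+.12)<.06)
    print(n,"knob",s.sum(),P[s].mean(0),cv2.minAreaRect(P[s][:,:2].astype(np.float32)*1000))
    s=(P[:,2]>.056)&(P[:,2]<.072)&(P[:,1]<-.15)&(P[:,1]>-.33)&(np.abs(P[:,0]-.5)<.08)
    print(n,"hood",s.sum(),P[s].mean(0),cv2.minAreaRect(P[s][:,:2].astype(np.float32)*1000))
    z=(0.097 if n=="top" else .097)
    pr=proj(n,[.5294,.1737,.1])[0].astype(int); a=im[pr[1]-14:pr[1]+15,pr[0]-14:pr[0]+15]
    print(np.round(a[::2,::2]).astype(int))
E
```

```text
top handle [0.53184989 0.17787249 0.11113524] ((532.2975463867188, 178.48532104492188), (18.13117790222168, 55.16074752807617), 55.14976501464844)
top knob 232 [ 0.47474902 -0.11603671  0.07824329] ((474.5936279296875, -115.5796890258789), (50.80755615234375, 54.753639221191406), 9.971034049987793)
top hood 460 [ 0.52206133 -0.21605239  0.06388446] ((520.819091796875, -209.73406982421875), (61.67784881591797, 130.35647583007812), 11.252416610717773)
[[142 143 142 143 136  97  90  91  92  88 101 123 141 143 143]
 [142 143 143 140 110  92  90  90  89  91  91  91 106 129 143]
 [141 141 142 123  92  90  91  63  50  74  89  81  90 100 129]
 [141 143 136  98  90  91  78  46  45  45  53  68  71  84  96]
 [141 140 111  91  91  98  55  45  45  42  49  60  66  69  92]
 [139 124  92  91  93  94  48  46  45  42  79  71  64  75  91]
 [134  98  89  90  95  52  46  46  42  68  87  78  73  87  89]
 [113  91  92  90  57  45  46  43  43  81  89  84  82  88  92]
 [ 93  91  91  71  46  45  44  44  74  89  94 103  87  91  91]
 [ 94  91  85  48  45  46  41  69  88  88 116  84  91  93  82]
 [129 102  89  6
[... 1004 characters left out ...]
8 148]
 [145 148 149 147 127  71  71  85  92 103 104 115 130 139 147]
 [150 150 143 141  88  15  13  14  15  22  29  38  51  74 138]
 [146 146 144 139  86   3  11  18   9   3   5   4   9  48 125]
 [144 144 143 143  91  19   5   7  16   2  12  11   0  44 119]
 [147 144 141 140 105  23   1   6  10   9   5  16   7  35 112]
 [142 144 144 141 120  54  42  35   6  15   3  15   8  48 124]
 [143 142 139 144 136  98  79  66  56  50  53  63  51  78 131]
 [140 142 143 140 119  81  80  81  74  70  69  87  80  85  93]
 [139 144 143 136 101  76  82 105  98  68  75 109 107  82  79]
 [142 141 141 129  84  75  79  88  85  69  69  99 107  92  80]
 [140 145 139 105  76  68  64  76  70  71  71  74  77  72  72]]
```

```bash
cat > run1.py <<'E'
from fit import *
for n in("top","side"):
    f=np.load(f"{n}0.npz"); im=f["im"].astype(float).mean(2)
    # handle
    pr=proj(n,[.532,.177,.1])[0].astype(int); t=np.zeros(im.shape)
    y,x=slice(pr[1]-16,pr[1]+17),slice(pr[0]-16,pr[0]+17)
    if n=="top": m=np.clip((90-im)/45,0,1)*(im<72)
    else: m=np.clip((140-im)/130,0,1)*(im<60)
    m=(m>.0).astype(np.uint8); 
    q=np.zeros_like(m); q[y,x]=m[y,x]
    k,l,st,_=cv2.connectedComponentsWithStats(cv2.morphologyEx(q,cv2.MORPH_OPEN,np.ones((3,3),np.uint8)))
    i=1+np.argmax(st[1:,4]); t=(l==i).astype(float); print(st[i])
    g=lambda x,y,w: box(x,y,w,0,0,.056,.018,.081,.113)
    r=fit({n:t},g,[.532,.177,np.radians(-35)]); print(n,"key",r[0].round(4),np.degrees(r[0][2]),r[1])
    p=g(*r[0]); 
    # base outline+ knob : stand silhouette vs floor
    base=(im<122).astype(np.uint8); c=proj(n,[.515,-.175,.016])[0].astype(int)
    k,l,st,_=cv2.connectedComponentsWithStats(base)
    i=l[c[1],c[0]]
    if i==0:
        w=l[c[1]-20:c[1]+20,c[0]-20:c[0]+20]; i=np.bincount(w[w>0]).argmax()
    t=(l==i).astype(np.uint8); cn,_=cv2.findContours(t,cv2.RETR_EXTERNAL,cv2.CHAIN_APPROX_NONE); t[:]=0; cv2.drawContours(t,cn,-1,1,-1); print(st[i])
    def rs(P): pass
    t=t.astype(float)
    import fit as F
    def cost(p):
        a=rend(n,box(*p,0,0,.12,.21,0,.016),t.shape); b=rend(n,box(*p,-.035,.075,.054,.054,.016,.08),t.shape)
        e=rend(n,box(*p,-.035+.031,.075-.1,.062,.13,.06,.065),t.shape)
        return np.abs(np.maximum(np.maximum(a,b),e)-t).sum()/t.sum()
    best=None
    for dy in(-.1,0,.1):
        x0=np.array([.516,-.176,np.radians(11)+dy])
        q=minimize(cost,x0,method="Nelder-Mead",options=dict(initial_simplex=x0+np.array([[0,0,0],[.008,0,0],[0,.008,0],[0,0,.15]]),xatol=1e-4,fatol=1e-4))
        if best is None or q.fun<best.fun: best=q
    x,y,w=best.x; kx=x+np.cos(w)*-.035-np.sin(w)*.075; ky=y+np.sin(w)*-.035+np.cos(w)*.075
    print(n,"stand",best.x.round(4),np.degrees(w),best.fun,"knob",kx,ky)
    # overlay
    o=cv2.resize(f["im"][:,:,::-1],None,fx=4,fy=4,interpolation=cv2.INTER_CUBIC).copy()
    for P in (p,box(x,y,w,0,0,.12,.21,0,.016),box(x,y,w,-.035,.075,.054,.054,.016,.08),box(x,y,w,-.035,.075,.037,.037,.08,.08)):
        h=cv2.convexHull(((proj(n,P)+.5)*4).astype(np.float32)).astype(int); cv2.polylines(o,[h],True,(0,255,0),1)
    o=o[4*190:4*260,4*180:4*370] if n=="top" else o[4*145:4*315,4*200:4*320]
    cv2.imwrite(f"pics/{n}_fit.png",o if n=="top" else cv2.resize(o,None,fx=.85,fy=.85))
E
python3 run1.py
```

```text
[193 210  21  18 176]
top key [ 0.5345  0.1776 -0.6013] -34.451233080451075 0.2411221590909091
[ 285  196   75   53 2188]
top stand [ 0.5214 -0.183   0.1712] 9.80825551793851 0.2983083560399637 knob 0.47418120789272694 -0.11503320503873148
[214 156  18  12 190]
side key [ 0.5372  0.1734 -1.0602] -60.74462156405335 0.3013157894736842
[ 224  226   91   88 3889]
side stand [ 0.5261 -0.1877  0.1685] 9.655836745316114 0.030042596592272618 knob 0.47901918562406726 -0.11967339003856776
```

View pics/top_fit.png

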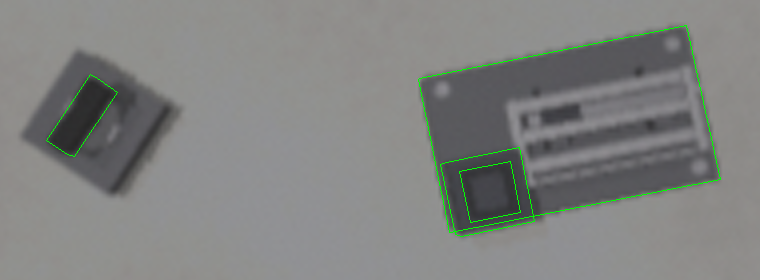

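View pics/side_fit.png

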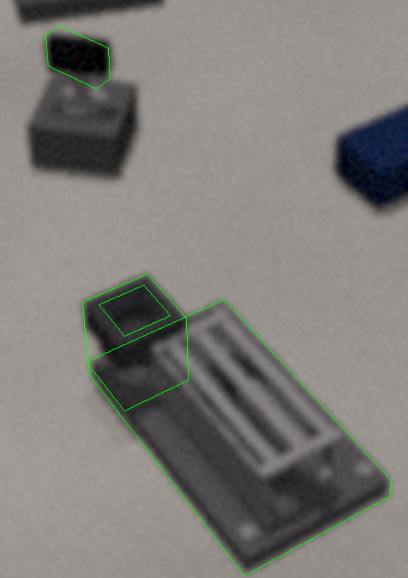

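The overlays agree with the stand outline, which has a yaw of about 9.8°. The two cameras differ by a constant of about 5 mm, but the vector from key to socket is the same in both. Next I'll hover over the key.

```bash
cat > mv.py <<'E'
import sys; from h import *
def delta(x,y,z,yaw):
    s=telemetry.get_state(); q=s["ee_rot"]; Rt=R.from_quat(q[[1,2,3,0]])
    a=np.radians(yaw); Rg=R.from_matrix(np.array([[np.cos(a),np.sin(a),0],[np.sin(a),-np.cos(a),0],[0,0,-1]]))
    d=Rt.inv().apply(np.array([x,y,z])-s["position"])*1000
    print("t",round(s["clock"],2),"d",d.round(1),"rot",np.degrees((Rt.inv()*Rg).as_rotvec()).round(1),"pos",s["position"].round(4),"F",s["contact_force"].round(1),"M",s["moment"].round(2),"w",round(s["width"],4),"q6",np.degrees(s["qpos"][5]).round(1))
    xa=Rt.as_matrix()[:,0]; print("yaw",np.degrees(np.arctan2(xa[1],xa[0])).round(2),"zaxis",Rt.as_matrix()[:,2].round(4))
if __name__=="__main__": delta(*map(float,sys.argv[1:5]))
E
python3 mv.py .535 .1755 .2 145.3
```

```text
t 0.8 d [ 563.  -567.8   -1.6] rot [   0.     0.  -126.4] pos [ 0.1862 -0.544   0.1985] F [0.1 0.1 0.6] M [ 0.01 -0.    0.04] w 0.0853 q6 -6.9
yaw 18.9 zaxis [ 0.e+00 -1.e-04 -1.e+00]
```

>>> servo_tool:
  steps:
    - [35, -35, 0, 0, 0, -8]
    - [70, -70, 0, 0, 0, -16]
    - [105, -105, 0, 0, 0, -24]
    - [140, -141, -1, 0, 0, -32]
    - [175, -176, -1, 0, 0, -40]
    - [210, -211, -1, 0, 0, -48]
    - [245, -247, -1, 0, 0, -56]
    - [280, -282, -1, 0, 0, -64]
  hand: 0

```text
clock: 1.6
position: [0.3603, -0.1848, 0.1998]
ee_rot: [0.001, 0.748, 0.664, 0.0]
contact_force: [0.9, -0.2, -0.6]
width: 0.0858
```

```bash
python3 mv.py .535 .1755 .2 145.3
```

```text
t 1.6 d [ 3.785e+02  1.307e+02 -3.000e-01] rot [  0.    0.1 -62.1] pos [ 0.3603 -0.1848  0.1998] F [ 0.9 -0.2 -0.6] M [ 0.01 -0.02 -0.01] w 0.0858 q6 -30.2
yaw 83.18 zaxis [ 1.1e-03 -7.0e-04 -1.0e+00]
```

>>> servo_tool:
  steps:
    - [47, 16, 0, 0, 0, -8]
    - [94, 32, 0, 0, 0, -16]
    - [141, 48, 0, 0, 0, -24]
    - [188, 65, 0, 0, 0, -32]
    - [235, 81, 0, 0, 0, -40]
    - [282, 97, 0, 0, 0, -48]
    - [330, 114, 0, 0, 0, -56]
    - [378, 131, 0, 0, 0, -62]

```text
clock: 2.4
position: [0.5363, 0.1728, 0.1996]
ee_rot: [0.0, 0.299, 0.954, -0.0]
contact_force: [0.8, -0.3, 0.5]
width: 0.0851
```

```bash
python3 - <<'E'
from h import *
for n in("top","side"):
    im,d=cams.get_image(n); np.savez(f"{n}1.npz",im=im,d=d)
    p=telemetry.get_state()["position"]; c=proj(n,p)[0].astype(int); print(n,p,c)
    a,b=max(c[1]-60,0),max(c[0]-80,0)
    cv2.imwrite(f"pics/{n}1.png",cv2.resize(im[a:a+120,b:b+160,::-1],None,fx=4,fy=4,interpolation=cv2.INTER_CUBIC)); print(b,a)
E
python3 mv.py .535 .1755 .2 145.3
```

```text
top [0.54056756 0.18051447 0.19910127] [192 214]
112 154
side [0.53829107 0.17623719 0.19883526] [219 130]
139 70
t 2.5 d [ 2.3 -2.5 -1.2] rot [ 0.2 -0.  -0. ] pos [0.5383 0.1762 0.1988] F [-0.7 -0.7 -0.6] M [-0.01  0.04  0.04] w 0.0855 q6 -44.3
yaw 145.27 zaxis [ 0.0021  0.0032 -1.    ]
```

View pics/top1.png

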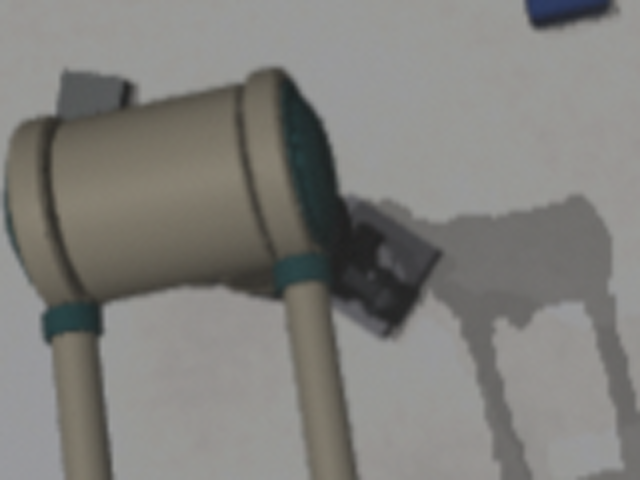

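View pics/side1.png

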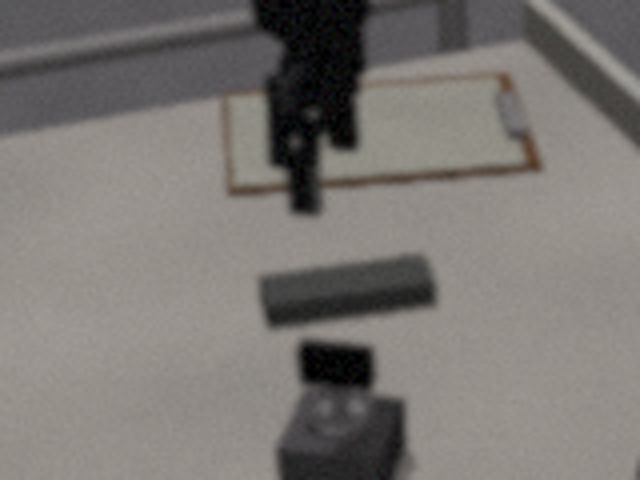

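Run:
```python
from h import *
p=np.array([.5395,.1785,.2121]);y=np.array([.569,.822,0])
for k in(-.057,-.0425,.0425,.057): print(k,proj("side",p+k*y)[0].round(1))
f=np.load("side1.npz"); d=f["d"]
P,u,v=cloud("side",d)
s=(P[:,2]>.2)&(P[:,2]<.26)&(np.abs(P[:,0]-.535)<.12)&(np.abs(P[:,1]-.17)<.12)
for a in (P[:,1]<.17,P[:,1]>.19):
    q=P[s&a]; print(len(q),q.mean(0),q.min(0),q.max(0), (u[s&a].min(),u[s&a].max(),v[s&a].max()))
print(d[115:127,208:222].round(2))
```

```text
-0.057 [213.8 136.2]
-0.0425 [215.3 133.4]
0.0425 [224.  118.2]
0.057 [225.3 115.8]
38 [0.51588169 0.13386763 0.25400973] [0.50688782 0.12766818 0.24535286] [0.52657406 0.14396608 0.25996131] (np.int64(211), np.int64(219), np.int64(123))
36 [0.56789574 0.21267106 0.25295236] [0.55891048 0.20435375 0.24527402] [0.57751041 0.22026354 0.25927968] (np.int64(221), np.int64(228), np.int64(107))
[[1.64 1.64 1.64 1.09 1.08 1.08 1.08 1.08 1.08 1.09 1.09 1.09 1.64 1.64]
 [1.64 0.   1.63 1.09 1.08 1.08 1.08 1.08 1.08 1.09 1.09 1.09 1.64 1.65]
 [1.63 1.63 1.64 1.09 1.08 1.08 1.09 1.08 1.08 1.09 1.1  1.09 1.64 1.63]
 [1.63 1.63 1.63 1.1  1.09 1.09 1.09 1.08 1.09 1.09 1.1  1.1  1.64 1.63]
 [1.63 1.63 1.63 1.1  1.09 1.09 1.1  1.09 1.09 1.09 1.09 1.1  1.63 1.62]
 [1.62 1.63 1.62 1.1  1.09 1.09 1.09 1.09 1.09 1.09 1.1  1.09 1.62 1.62]
 [1.62 1.62 1.61 1.62 1.1  1.09 1.09 1.09 1.09 1.09 1.1  1.1  1.61 1.61]
 [1.61 1.61 1.61 1.6  1.1  1.1  1.09 1.09 1.1  1.09 1.1  1.1  1.61 1.61]
 [1.61 1.61 1.6  1.61 1.11 1.1  1.11 1.1  1.1  1.1  1.1  1.1  1.6  1.6 ]
 [1.59 1.6  1.6  1.59 1.59 1.6  1.59 1.6  1.6  1.6  1.6  1.59 1.59 1.6 ]
 [1.59 1.59 1.59 1.59 1.59 1.59 1.59 1.59 1.59 1.59 1.58 1.59 1.59 1.59]
 [1.59 1.58 1.58 1.58 1.58 1.58 1.58 1.58 1.58 1.58 1.58 1.58 1.58 1.59]]
```

Run:
```python
from h import *
P,u,v=cloud("top",np.load("top0.npz")["d"])
s=(P[:,2]>.1)&(np.abs(P[:,0]-.186)<.13)&(np.abs(P[:,1]+.544)<.13)
for i in np.argsort(P[s,2])[:25]: print(P[s][i].round(3),u[s][i],v[s][i],end=";")
print(proj("top",[.186,-.544,.2]))
im,d=cams.get_image("side"); st=telemetry.get_state(); print(st["position"])
P,u,v=cloud("side",d)
s=(P[:,2]>.19)&(P[:,2]<.45)&(np.abs(P[:,0]-.535)<.12)&(np.abs(P[:,1]-.17)<.12)
for z in np.arange(.19,.45,.01):
    t=s&(np.abs(P[:,2]-z)<.005); print(z.round(2),t.sum(), P[t].mean(0).round(3) if t.any() else "")
cv2.imwrite("pics/side2.png",cv2.resize(np.clip(im[70:150,180:280,::-1].astype(float)*2.5,0,255).astype(np.uint8),None,fx=7,fy=7,interpolation=cv2.INTER_CUBIC))
```

```text
[ 0.19  -0.586  0.241] 501 347;[ 0.178 -0.495  0.244] 466 354;[ 0.208 -0.585  0.245] 501 340;[ 0.204 -0.581  0.245] 500 342;[ 0.206 -0.581  0.246] 500 341;[ 0.199 -0.583  0.246] 501 344;[ 0.204 -0.583  0.247] 501 342;[ 0.194 -0.582  0.247] 501 346;[ 0.189 -0.584  0.247] 502 348;[ 0.192 -0.584  0.248] 502 347;[ 0.197 -0.582  0.248] 501 345;[ 0.187 -0.586  0.248] 503 349;[ 0.179 -0.495  0.249] 467 354;[ 0.174 -0.494  0.249] 467 356;[ 0.195 -0.583  0.25 ] 502 346;[ 0.18  -0.496  0.251] 468 354;[ 0.21  -0.584  0.251] 502 340;[ 0.177 -0.493  0.251] 467 355;[ 0.198 -0.583  0.251] 502 345;[ 0.19  -0.584  0.252] 503 348;[ 0.173 -0.49   0.252] 466 357;[ 0.208 -0.58   0.253] 501 341;[ 0.203 -0.582  0.254] 502 343;[ 0.203 -0.579  0.254] 501 343;[ 0.208 -0.592  0.254] 506 341;[[476.45912563 345.41726416]]
[0.53658035 0.17330884 0.1987455 ]
0.19 0 
0.2 0 
0.21 0 
0.22 0 
0.23 0 
0.24 2 [0.567 0.211 0.245]
0.25 48 [0.54  0.171 0.25 ]
0.26 55 [0.539 0.165 0.26 ]
0.27 51 [0.538 0.164 0.27 ]
0.28 48 [0.54  0.166 0.279]
0.29 40 [0.541 0.164 0.291]
0.3 83 [0.519 0.135 0.3  ]
0.31 78 [0.537 0.151 0.31 ]
0.32 92 [0.529 0.143 0.32 ]
0.33 97 [0.526 0.137 0.331]
0.34 114 [0.523 0.139 0.34 ]
0.35 80 [0.516 0.134 0.349]
0.36 72 [0.528 0.144 0.361]
0.37 117 [0.533 0.145 0.37 ]
0.38 126 [0.532 0.144 0.38 ]
0.39 125 [0.531 0.145 0.39 ]
0.4 164 [0.531 0.148 0.401]
0.41 105 [0.535 0.149 0.409]
0.42 106 [0.531 0.146 0.42 ]
0.43 130 [0.533 0.146 0.429]
0.44 150 [0.532 0.147 0.44 ]
```

View pics/side2.png

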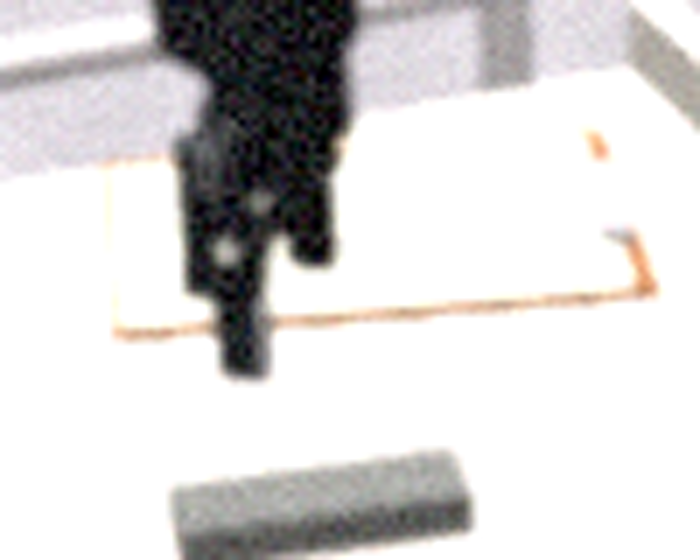

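The side view shows the fingertips ending at about (215,123) px, z≈0.245. That is about 30 mm above where the stated TCP and swing would put them, so I'll close the gripper here to check.

>>> servo_tool:
  steps:
    - [0, 0, 0, 0, 0, 0]
    - [0, 0, 0, 0, 0, 0]
    - [0, 0, 0, 0, 0, 0]
    - [0, 0, 0, 0, 0, 0]
    - [0, 0, 0, 0, 0, 0]
    - [0, 0, 0, 0, 0, 0]
    - [0, 0, 0, 0, 0, 0]
  hand: 255
  grip_force: 60

```text
clock: 3.25
position: [0.5357, 0.1705, 0.1995]
ee_rot: [0.0, 0.302, 0.953, -0.0]
contact_force: [-0.3, -0.2, 0.6]
width: -0.0001
```

```bash
python3 - <<'E'
from h import *
im,d=cams.get_image("side"); st=telemetry.get_state(); print(st["position"],st["width"],proj("side",st["position"]))
P,u,v=cloud("side",d)
s=(P[:,2]>.19)&(P[:,2]<.45)&(np.abs(P[:,0]-.535)<.12)&(np.abs(P[:,1]-.17)<.12)
for z in np.arange(.19,.32,.01):
    t=s&(np.abs(P[:,2]-z)<.005); print(z.round(2),t.sum(), P[t].mean(0).round(3) if t.any() else "")
cv2.imwrite("pics/side3.png",cv2.resize(np.clip(im[70:150,180:280,::-1].astype(float)*2.5,0,255).astype(np.uint8),None,fx=7,fy=7,interpolation=cv2.INTER_CUBIC))
E
python3 mv.py .535 .1755 .2 145.3
```

```text
[0.53573947 0.17056425 0.19943808] -4.33829189303089e-06 [[219.71522234 131.2574437 ]]
0.19 0 
0.2 0 
0.21 0 
0.22 0 
0.23 5 [0.538 0.162 0.234]
0.24 21 [0.538 0.161 0.24 ]
0.25 35 [0.536 0.159 0.25 ]
0.26 32 [0.537 0.16  0.26 ]
0.27 19 [0.54  0.159 0.269]
0.28 39 [0.536 0.154 0.281]
0.29 37 [0.538 0.153 0.289]
0.3 63 [0.532 0.144 0.3  ]
0.31 66 [0.536 0.148 0.31 ]
t 3.3 d [ 3.4  3.6 -0.6] rot [ 0.   0.  -0.4] pos [0.5357 0.1706 0.1994] F [ 0.2 -0.1 -0.3] M [0.06 0.   0.04] w -0.0 q6 -44.3
yaw 144.88 zaxis [ 2.e-04 -1.e-04 -1.e+00]
```

View pics/side3.png

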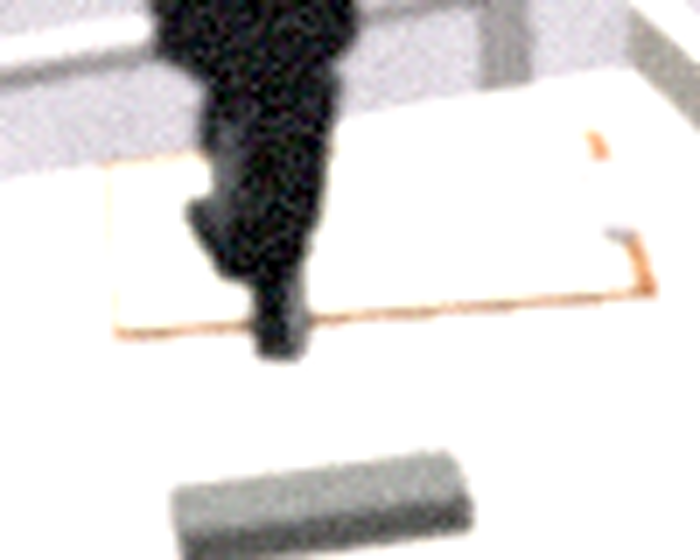

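Shut, the visible tip ends at about (220,121) px, z≈0.232, while the TCP reads 0.199. The two cameras agree, so I'll settle it with a gentle touch on a bare patch of the work surface.

```bash
python3 mv.py .43 .04 .05 145.3
```

```text
t 3.3 d [  11.4 -167.6  149.4] rot [ 0.   0.  -0.4] pos [0.5357 0.1706 0.1994] F [ 0.2 -0.1 -0.3] M [0.06 0.   0.04] w -0.0 q6 -44.3
yaw 144.88 zaxis [ 2.e-04 -1.e-04 -1.e+00]
```

>>> servo_tool:
  steps:
    - [3, -45, 0, 0, 0, 0]
    - [6, -90, 0, 0, 0, 0]
    - [9, -130, 20, 0, 0, 0]
    - [11, -160, 60, 0, 0, 0]
    - [11, -168, 100, 0, 0, 0]
    - [11, -168, 140, 0, 0, 0]
    - [11, -168, 165, 0, 0, 0]
    - [11, -168, 180, 0, 0, 0]

```text
clock: 4.1
position: [0.4285, 0.0395, 0.0175]
ee_rot: [-0.002, 0.302, 0.953, -0.0]
contact_force: [-0.6, -1.1, -0.2]
width: 0.0003
```

>>> servo_tool:
  steps:
    - [0, 0, 2, 0, 0, 0]
    - [0, 0, 5, 0, 0, 0]
    - [0, 0, 8, 0, 0, 0]
    - [0, 0, 11, 0, 0, 0]
    - [0, 0, 14, 0, 0, 0]
    - [0, 0, 14, 0, 0, 0]

```text
clock: 4.7
position: [0.4301, 0.0396, 0.0054]
ee_rot: [0.0, 0.302, 0.953, -0.0]
contact_force: [0.4, -0.5, -0.6]
width: 0.0002
```

Run:
```python
from h import *
im,d=cams.get_image("side"); st=telemetry.get_state(); p=st["position"];print(p,st["contact_force"],proj("side",p))
c=proj("side",p)[0].astype(int)
cv2.imwrite("pics/side4.png",cv2.resize(np.clip(im[c[1]-70:c[1]+30,c[0]-60:c[0]+60,::-1].astype(float)*1.5,0,255).astype(np.uint8),None,fx=5,fy=5,interpolation=cv2.INTER_CUBIC))
P,u,v=cloud("side",d)
s=(np.hypot(P[:,0]-p[0],P[:,1]-p[1])<.03)
for z in np.arange(-.03,.1,.01):
    t=s&(np.abs(P[:,2]-z)<.005); print(z.round(2),t.sum(), P[t].mean(0).round(3) if t.any() else "")
```

```text
[0.43014776 0.03958955 0.00547904] [-0.1353513   0.17775299 -1.34104358] [[203.37695836 222.69058047]]
-0.03 0 
-0.02 0 
-0.01 1 [ 0.444  0.027 -0.005]
0.0 251 [0.43 0.04 0.  ]
0.01 1 [0.435 0.023 0.006]
0.02 0 
0.03 0 
0.04 9 [0.436 0.033 0.04 ]
0.05 21 [0.432 0.029 0.05 ]
0.06 28 [0.431 0.027 0.06 ]
0.07 21 [0.435 0.029 0.069]
0.08 11 [0.442 0.029 0.083]
0.09 29 [0.437 0.029 0.09 ]
```

View pics/side4.png

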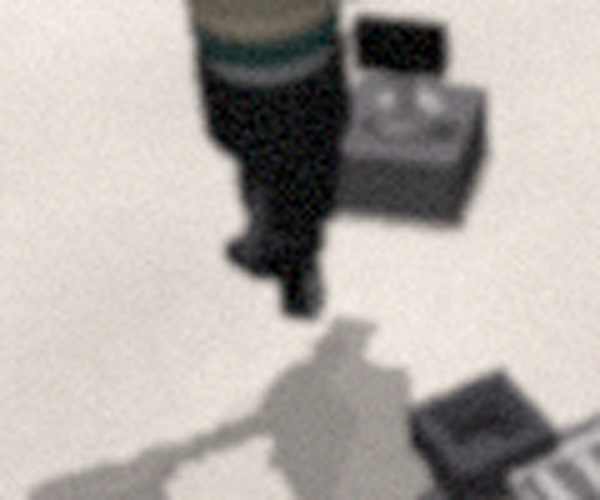

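>>> servo_tool:
  steps:
    - [0, 0, 2, 0, 0, 0]
    - [0, 0, 4, 0, 0, 0]
    - [0, 0, 6, 0, 0, 0]
    - [0, 0, 8, 0, 0, 0]
    - [0, 0, 8, 0, 0, 0]

```text
clock: 5.25
position: [0.4298, 0.0396, -0.003]
ee_rot: [-0.0, 0.302, 0.953, -0.0]
contact_force: [0.6, -0.4, -0.5]
width: 0.0002
```

>>> servo_tool:
  steps:
    - [0, 0, 4, 0, 0, 0]
    - [0, 0, 8, 0, 0, 0]
    - [0, 0, 12, 0, 0, 0]
    - [0, 0, 16, 0, 0, 0]
    - [0, 0, 18, 0, 0, 0]
    - [0, 0, 18, 0, 0, 0]

```text
clock: 5.85
position: [0.4298, 0.0396, -0.021]
ee_rot: [-0.0, 0.302, 0.953, -0.0]
contact_force: [0.2, -0.8, -0.1]
width: 0.0003
```

>>> servo_tool:
  steps:
    - [0, 0, 1, 0, 0, 0]
    - [0, 0, 2, 0, 0, 0]
    - [0, 0, 3, 0, 0, 0]
    - [0, 0, 4, 0, 0, 0]

```text
clock: 6.25
position: [0.4302, 0.0396, -0.0246]
ee_rot: [0.0, 0.302, 0.953, -0.0]
contact_force: [-0.5, -0.1, 0.8]
width: -0.0002
```

>>> servo_tool:
  steps:
    - [0, 0, 1, 0, 0, 0]
    - [0, 0, 2, 0, 0, 0]
    - [0, 0, 3, 0, 0, 0]
    - [0, 0, 4, 0, 0, 0]

```text
clock: 6.65
position: [0.4301, 0.0395, -0.0287]
ee_rot: [0.0, 0.302, 0.953, -0.0]
contact_force: [-1.0, 0.1, 0.2]
width: -0.0002
```

>>> servo_tool:
  steps:
    - [0, 0, 1, 0, 0, 0]
    - [0, 0, 2, 0, 0, 0]
    - [0, 0, 3, 0, 0, 0]

```text
clock: 6.95
position: [0.4301, 0.0396, -0.0317]
ee_rot: [0.0, 0.302, 0.953, -0.0]
contact_force: [-0.3, 0.1, -0.2]
width: -0.0001
```

>>> servo_tool:
  steps:
    - [0, 0, 1, 0, 0, 0]
    - [0, 0, 2, 0, 0, 0]

```text
clock: 7.15
position: [0.4301, 0.0396, -0.0329]
ee_rot: [-0.0, 0.302, 0.953, -0.0]
contact_force: [-3.9, 0.4, 22.3]
width: -0.0001
```

>>> servo_tool:
  steps:
    - [0, 0, 1, 0, 0, 0]
    - [0, 0, 2, 0, 0, 0]

```text
clock: 7.35
position: [0.4302, 0.0395, -0.0331]
ee_rot: [0.0, 0.301, 0.953, -0.0]
contact_force: [-8.5, 0.4, 45.1]
width: 0.0001
```

The surface is touched at a reported z of −0.0325, so the true tip is 32.5 mm above the reported TCP. Backing off now.

>>> servo_tool:
  steps:
    - [0, 0, -10, 0, 0, 0]
    - [0, 0, -50, 0, 0, 0]
    - [0, 0, -100, 0, 0, 0]
    - [0, 0, -140, 0, 0, 0]
    - [0, 0, -170, 0, 0, 0]
    - [0, 0, -170, 0, 0, 0]
    - [0, 0, -170, 0, 0, 0]

```text
clock: 8.05
position: [0.4301, 0.0396, 0.1346]
ee_rot: [0.001, 0.302, 0.953, 0.0]
contact_force: [0.1, 0.2, 0.1]
width: -0.0002
```

```bash
python3 mv.py .535 .1755 .14 145.3
cat > tipfit.py <<'E'
from fit import *
import sys
im,d=cams.get_image("side"); st=telemetry.get_state(); p=st["position"]+[0,0,.0325]; g=im.mean(2).astype(float)
np.savez("tip.npz",im=im,d=d)
c=proj("side",p)[0]; print(p,c)
t=(g<55).astype(float)
z1=.03
yaw=np.radians(float(sys.argv[1]))
r0=int(c[1])-9; 
W=np.zeros(g.shape); W[r0:int(c[1])+12,int(c[0])-20:int(c[0])+20]=1
print(g[r0+2:r0+18,int(c[0])-9:int(c[0])+10].astype(int))
def cost(q):
    m=rend("side",box(q[0],q[1],yaw,0,0,.022,.029,p[2],p[2]+.06),g.shape)
    soft=np.clip((140-g)/(140-10),0,1)
    return (np.abs(m-soft)*W).sum()
x0=p[:2]
r=minimize(cost,x0,method="Nelder-Mead",options=dict(initial_simplex=x0+np.array([[0,0],[.008,0],[0,.008]]),xatol=1e-4,fatol=1e-3))
print("apparent",r.x,"bias",r.x-p[:2],r.fun,cost(x0))
E
python3 tipfit.py 145
```

```text
t 8.05 d [ -7.7 171.5  -5.3] rot [ 0.   0.1 -0.4] pos [0.4301 0.0396 0.1346] F [0.1 0.2 0.1] M [ 0.01 -0.02  0.02] w -0.0002 q6 -58.9
yaw 144.9 zaxis [ 1.2e-03 -1.0e-04 -1.0e+00]
[0.4292059  0.0396057  0.16613203] [196.9492503  175.87079356]
[[135 134 130 130 123  96  60  26  13   6   6  22  40  49  56  81 110 133
  138]
 [138 137 137 135 131 111  66  30   4  12  17  28  45  49  52  77 113 132
  135]
 [139 140 141 139 134 116  79  38  19  19  11  19  33  49  57  74 107 132
  138]
 [137 141 142 140 133 119  86  44  18  10   9  19  41  47  49  69 104 130
  139]
 [140 138 138 137 139 122  89  46  18  16  10  17  35  46  51  66 104 131
  140]
 [141 140 143 144 136 128  98  51  24   8  13  10  32  38  52  65 105 132
  139]
 [137 140 142 139 140 131 103  63  29   0   8  13  28  47  53  71 108 132
  138]
 [141 141 145 142 136 135 113  72  40  32  21  22  27  49  68  91 115 131
  138]
 [142 139 143 139 143 139 124 101  74  61  61  51  53  65  85 110 129 140
  143]
 [142 141 143 142 142 140 136 124 116 107 104  99  95  98 111 126 136 138
  138]
 [141 141 143 139 142 141 144 135 135 135 129 127 126 123 127 136 139 139
  141]
 [142 140 139 141 141 141 142 138 140 143 138 142 138 140 139 142 140 139
  144]
 [145 145 143 142 141 142 141 142 141 143 147 146 145 143 142 146 137 142
  141]
 [144 141 144 144 142 145 140 147 145 145 145 142 142 144 144 142 142 145
  146]
 [144 143 144 143 146 143 146 147 139 145 142 144 144 144 145 144 140 142
  144]
 [144 145 148 141 144 142 142 144 142 143 145 140 146 144 141 144 146 145
  143]]
apparent [0.43706954 0.05531616] bias [0.00786364 0.01571046] 108.11987179487178 145.89358974358973
```

>>> servo_tool:
  steps:
    - [-2, 43, 0, 0, 0, 0]
    - [-4, 86, 0, 0, 0, 0]
    - [-6, 129, 0, 0, 0, -0.4]
    - [-8, 172, 0, 0, 0, -0.4]
    - [-8, 172, 0, 0, 0, -0.4]
    - [-8, 172, 0, 0, 0, -0.4]
    - [-8, 172, 0, 0, 0, -0.4]
    - [-8, 172, 0, 0, 0, -0.4]
  hand: 0

```text
clock: 8.9
position: [0.5343, 0.1746, 0.1337]
ee_rot: [-0.001, 0.299, 0.954, -0.001]
contact_force: [-0.5, -0.8, 0.2]
width: 0.0854
```

```bash
python3 mv.py .5355 .1760 .045 145.3
python3 - <<'E'
from h import *
im,d=cams.get_image("side"); np.savez("s5.npz",im=im,d=d)
cv2.imwrite("pics/side5.png",cv2.resize(np.clip(im[110:210,165:285,::-1].astype(float)*1.5,0,255).astype(np.uint8),None,fx=6,fy=6,interpolation=cv2.INTER_CUBIC))
y=np.array([np.cos(np.radians(55.3)),np.sin(np.radians(55.3)),0])
p=telemetry.get_state()["position"]+[0,0,.0455]
for k in(-.05,.05): print(proj("side",p+k*y)[0]-[165,110])
E
```

```text
t 8.9 d [-0.3  2.  88.7] rot [-0.1 -0.1 -0.1] pos [0.5343 0.1746 0.1337] F [-0.5 -0.8  0.2] M [ 0.02 -0.02  0.05] w 0.0854 q6 -44.2
yaw 145.24 zaxis [-2.e-03 -8.e-04 -1.e+00]
[49.18542434 36.30266995]
[59.21569198 17.98521111]
```

View pics/side5.png

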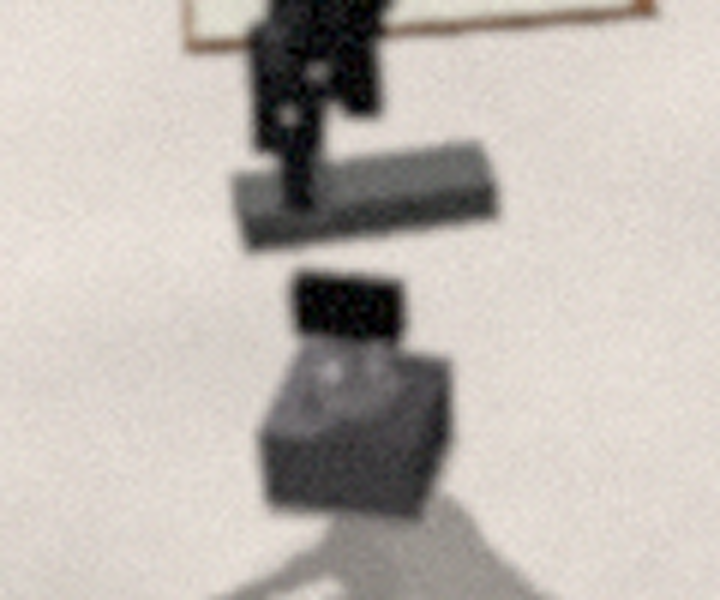

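Run:
```python
from fit import *
f=np.load("s5.npz"); g=f["im"].mean(2).astype(float)
t=np.clip((135-g)/125,0,1)
W=np.zeros(g.shape); W[150:166,205:240]=1   # handle rows, above collar
print(g[152:170,210:236].astype(int)[::2,::1])
for yaw in (-33,-35,-37,-39):
  def cost(q): return (np.abs(rend("side",box(q[0],q[1],np.radians(yaw),0,0,.056,.018,.081,.113),g.shape)-t)*W).sum()
  x0=np.array([.535,.175])
  r=minimize(cost,x0,method="Nelder-Mead",options=dict(initial_simplex=x0+np.array([[0,0],[.008,0],[0,.008]]),xatol=1e-4,fatol=1e-3))
  print(yaw,r.x,r.fun)
m,Rm,o=RT("side"); print("right",Rm[:,0],"up",Rm[:,1])
print(proj("side",[[.5355,.176,.097],[.539,.173,.097]]))
```

```text
[[120 122 123 124 120 129 134 138 140 143 142 143 140 145 143 145 144 143
  147 144 139 148 146 142 146 145]
 [144 140 140 132 118 109 111 114 119 119 126 128 133 133 134 135 138 135
  138 141 140 144 142 145 146 146]
 [144 142 129 103  67  39  31  31  36  41  44  51  53  50  56  62  71  74
   80  87  93 103 122 135 143 145]
 [142 132 117  82  37  10   0   0  14   6   2  10   0   8   5  11  15   8
    8  11  23  53  96 130 143 143]
 [139 137 117  84  46  12  14   4   3   8   1   9   5   0   2   4   7   0
   13   2   9  38  84 122 138 141]
 [142 135 124  92  52  10   5   4   6   7   9   7   0  10   5   0   2   4
   13   2   4  38  81 117 138 140]
 [141 137 130 106  67  27  16  12  14   1  17   7   5  10  11  16   0   1
    9   0  11  32  77 115 136 140]
 [138 143 136 128 107  84  72  68  62  54  49  41  36  32  24  23  31  36
   36  35  30  61  98 129 136 143]
 [137 138 137 129 110  86  74  75  75  72  71  64  60  60  56  66  66  75
   71  62  60  72  89 106 112 116]]
-33 [0.53672867 0.17047672] 47.272000000000006
-35 [0.53639691 0.17012399] 47.55016666666667
-37 [0.53612497 0.16918488] 47.13716666666667
-39 [0.53623865 0.1692243 ] 46.91666666666667
right [ 0.92382508 -0.38260632 -0.01263424] up [0.25097182 0.58040455 0.77468942]
[[221.53737691 160.97390594]
 [223.00051919 161.23613505]]
```

The side view shows the near finger tip at (215.2,144.5) px, the far one at (225.3,128.3), and the handle centred at column 223. The fingers straddle the handle, so I'm going down.

>>> servo_tool:
  steps:
    - [-0.6, 2, 15, 0, 0, 0]
    - [-0.6, 2, 35, 0, 0, 0]
    - [-0.6, 2, 55, 0, 0, 0]
    - [-0.6, 2, 70, 0, 0, 0]
    - [-0.6, 2, 80, 0, 0, 0]
    - [-0.6, 2, 88, 0, 0, 0]
    - [-0.6, 2, 88, 0, 0, 0]

```text
clock: 9.65
position: [0.5365, 0.1765, 0.0457]
ee_rot: [-0.001, 0.298, 0.954, -0.0]
contact_force: [-0.3, 0.6, 0.7]
width: 0.0851
```

```bash
python3 mv.py .5360 .1760 .045 145.3
python3 - <<'E'
from h import *
im,d=cams.get_image("side"); 
cv2.imwrite("pics/side6.png",cv2.resize(np.clip(im[110:210,165:285,::-1].astype(float)*1.8,0,255).astype(np.uint8),None,fx=6,fy=6,interpolation=cv2.INTER_CUBIC))
E
```

```text
t 9.65 d [ 0.1 -0.7  0.7] rot [-0.1 -0.1 -0. ] pos [0.5365 0.1765 0.0457] F [-0.3  0.6  0.7] M [-0.   -0.03  0.03] w 0.0851 q6 -44.1
yaw 145.27 zaxis [-1.5e-03 -4.0e-04 -1.0e+00]
```

View pics/side6.png

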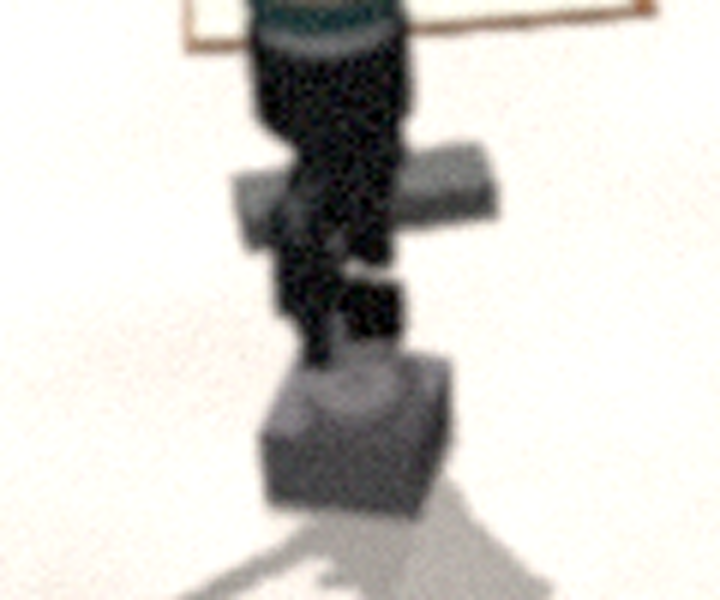

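Near finger tip at (313,365) and far one at (375,262) in the zoom; their midpoint lies on the handle centre at (348,305), so I'm closing the gripper.

>>> servo_tool:
  steps:
    - [0, 0, 0, 0, 0, 0]
    - [0, 0, 0, 0, 0, 0]
    - [0, 0, 0, 0, 0, 0]
    - [0, 0, 0, 0, 0, 0]
    - [0, 0, 0, 0, 0, 0]
    - [0, 0, 0, 0, 0, 0]
    - [0, 0, 0, 0, 0, 0]
  hand: 255
  grip_force: 70

```text
clock: 10.4
position: [0.5377, 0.1771, 0.0468]
ee_rot: [0.0, 0.298, 0.954, 0.0]
contact_force: [0.4, -0.3, 2.7]
width: 0.0174
```

```bash
python3 mv.py .5360 .1760 .045 145.3
```

```text
t 10.4 d [ 0.8 -1.9  1.8] rot [ 0.  0. -0.] pos [0.5377 0.1771 0.0468] F [ 0.4 -0.3  2.7] M [0.   0.01 0.02] w 0.0174 q6 -44.1
yaw 145.3 zaxis [ 1.1e-03  2.0e-04 -1.0e+00]
```

Width 17.4 mm, so the handle is gripped. I'll lift and check that the key comes along.

>>> servo_tool:
  steps:
    - [0, 0, -10, 0, 0, 0]
    - [0, 0, -25, 0, 0, 0]
    - [0, 0, -45, 0, 0, 0]
    - [0, 0, -70, 0, 0, 0]
    - [0, 0, -95, 0, 0, 0]
    - [0, 0, -100, 0, 0, 0]

```text
clock: 11.0
position: [0.5388, 0.1773, 0.1492]
ee_rot: [0.002, 0.298, 0.954, 0.001]
contact_force: [1.0, -0.4, -2.3]
width: 0.0171
```

```bash
python3 mv.py .4795 -.1165 .135 99.8
python3 - <<'E'
from h import *
im,d=cams.get_image("side"); 
cv2.imwrite("pics/side7.png",cv2.resize(np.clip(im[80:210,165:285,::-1].astype(float)*1.8,0,255).astype(np.uint8),None,fx=4.5,fy=4.5,interpolation=cv2.INTER_CUBIC))
E
```

```text
t 11.0 d [-118.5 -275.4   13.6] rot [ 0.3  0.1 45.5] pos [0.5388 0.1773 0.1492] F [ 1.  -0.4 -2.3] M [-0.01 -0.07  0.02] w 0.0171 q6 -44.1
yaw 145.3 zaxis [ 4.9e-03  9.0e-04 -1.0e+00]
```

View pics/side7.png

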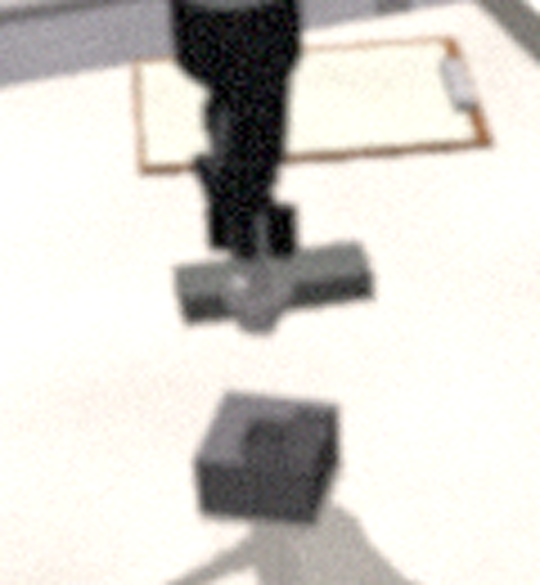

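The key hangs from the gripper, with its collar at about (222,144) px and tip at (222,153), and the rest's hole is empty. Moving over the knob.

>>> servo_tool:
  steps:
    - [-13, -30, 0, 0, 0, 6]
    - [-29, -68, 0, 0, 0, 12]
    - [-46, -107, 0, 0, 0, 18]
    - [-63, -146, 0, 0, 0, 25]
    - [-80, -186, 0, 0, 0, 32]
    - [-97, -226, 0, 0, 0, 39]
    - [-111, -259, 0, 0, 0, 45.5]
    - [-118, -275, 4, 0, 0, 45.5]

```text
clock: 11.85
position: [0.476, -0.1189, 0.1412]
ee_rot: [-0.001, 0.646, 0.763, -0.001]
contact_force: [-0.0, 0.9, -1.6]
width: 0.0171
```

>>> servo_tool:
  steps:
    - [0, 0, 5, 0, 0, 0]
    - [0, 0, 8, 0, 0, 0]
    - [0, 0, 8, 0, 0, 0]

```text
clock: 12.15
position: [0.4767, -0.1149, 0.1331]
ee_rot: [-0.002, 0.644, 0.765, -0.0]
contact_force: [0.4, -0.2, -2.7]
width: 0.0172
```

```bash
python3 mv.py .4795 -.1165 .135 99.8
python3 - <<'E'
from h import *
im,d=cams.get_image("side"); np.savez("s8.npz",im=im,d=d)
cv2.imwrite("pics/side8.png",cv2.resize(np.clip(im[190:290,190:300,::-1].astype(float)*2,0,255).astype(np.uint8),None,fx=6,fy=6,interpolation=cv2.INTER_CUBIC))
im,d=cams.get_image("top"); np.savez("t8.npz",im=im,d=d)
cv2.imwrite("pics/top8.png",cv2.resize(np.clip(im[180:280,250:370,::-1].astype(float)*2,0,255).astype(np.uint8),None,fx=6,fy=6,interpolation=cv2.INTER_CUBIC))
print(telemetry.get_state()["position"])
E
```

```text
t 12.15 d [-2.1  2.5 -1.9] rot [-0.1 -0.1  0. ] pos [ 0.4767 -0.1149  0.1331] F [ 0.4 -0.2 -2.7] M [-0.03 -0.03 -0.03] w 0.0172 q6 -31.6
yaw 99.84 zaxis [-0.0027  0.0017 -1.    ]
[ 0.47753237 -0.11509413  0.13398097]
```

View pics/side8.png

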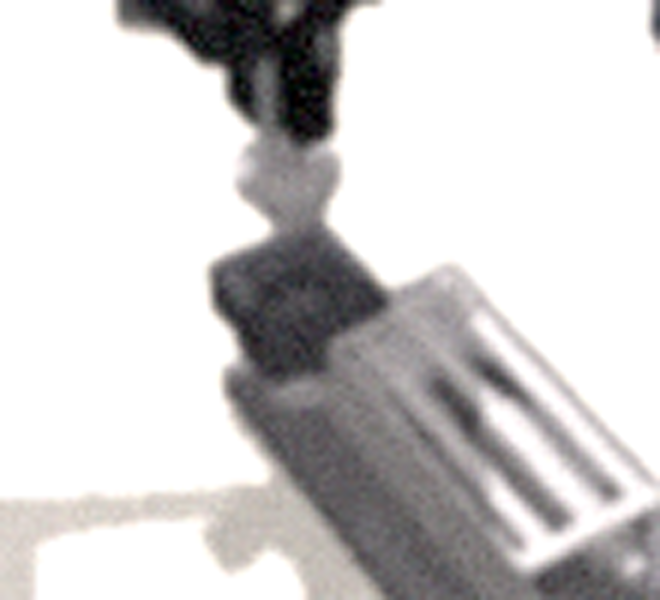

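View pics/top8.png

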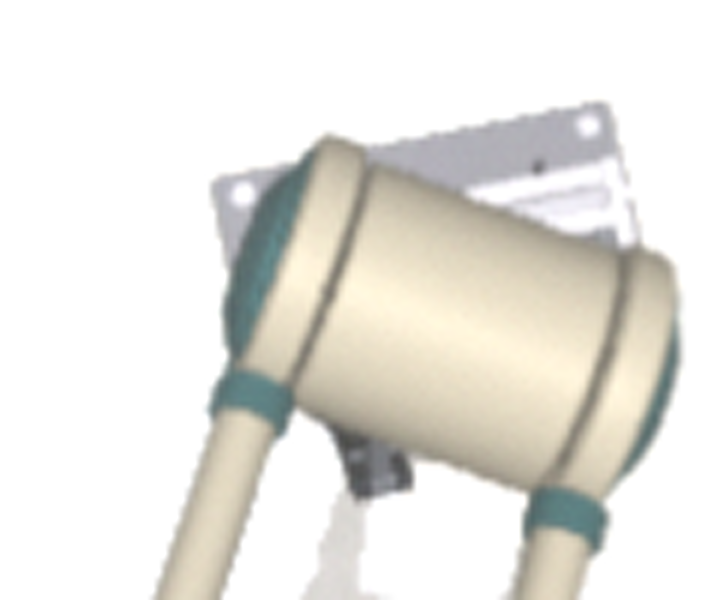

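```bash
cat > edge.py <<'E'
from fit import *
from scipy.ndimage import map_coordinates, gaussian_filter
def sq(x,y,w,s,z,n=40):
    t=np.linspace(-.5,.5,n)*s; h=np.full(n,s/2)
    L=np.r_[np.c_[t,h],np.c_[t,-h],np.c_[h,t],np.c_[-h,t]]
    N=np.r_[np.c_[0*t,h*0+1],np.c_[0*t,h*0-1],np.c_[h*0+1,0*t],np.c_[h*0-1,0*t]]
    c,s_=np.cos(w),np.sin(w); M=np.array([[c,s_],[-s_,c]])
    f=lambda Q:np.c_[Q@M+[x,y],np.full(len(Q),z)]
    return f(L),f(L+N*.003),f(L-N*.003)
if __name__=="__main__":
  for n in("top","side"):
    im=gaussian_filter(np.load(f"{n}0.npz")["im"].astype(float).mean(2),.5)
    val=lambda P:(lambda q:map_coordinates(im,[q[:,1],q[:,0]],order=1))(proj(n,P))
    x0=(.4745,-.1155) if n=="top" else (.479,-.119)
    best=[]
    for w in np.radians([7,8,9,10,11,12]):
      for dx in np.arange(-.006,.0061,.001):
        for dy in np.arange(-.006,.0061,.001):
          L,o,i=sq(x0[0]+dx,x0[1]+dy,w,.054,.08)
          g=(val(o)-val(i)).reshape(4,-1).mean(1)   # outside brighter
          best.append((np.clip(g,0,60).sum(),np.degrees(w),x0[0]+dx,x0[1]+dy,g.round(0)))
    best.sort(key=lambda b:-b[0])
    for b in best[:6]: print(n,b)
E
python3 edge.py
python3 - <<'E'
from h import *
g=np.load("s8.npz")["im"].mean(2).astype(int)
print(g[208:232,226:252])
print(proj("side",[[.4775,-.115,.1347],[.4775,-.115,.1317],[.4775,-.115,.1097],[.479,-.1197,.08]]))
E
```

```text
top (np.float64(114.4731614865769), np.float64(10.0), np.float64(0.4735), np.float64(-0.1095), array([42., 10., 14., 48.]))
top (np.float64(114.30991668102897), np.float64(11.0), np.float64(0.4735), np.float64(-0.1095), array([42., 10., 14., 48.]))
top (np.float64(114.30747100425779), np.float64(9.0), np.float64(0.4735), np.float64(-0.1095), array([41., 11., 15., 48.]))
top (np.float64(113.78348158309711), np.float64(8.0), np.float64(0.4735), np.float64(-0.1095), array([40., 11., 15., 48.]))
top (np.float64(113.62155123093257), np.float64(12.000000000000002), np.float64(0.4735), np.float64(-0.1095), array([42.,  9., 14., 48.]))
top (np.float64(112.97665275770055), np.float64(7.0), np.float64(0.4735), np.float64(-0.1095), array([39., 12., 15., 47.]))
[[152 140 116  82  47  26  36  50  55  46  24  20   4  12  11   0  10   8
   27  71 115 143 152 154 149 150]
 [154 148 141 114  80  48  36  49  57  54  28  14   3   6  10  14   0   6
   27  65 114 142 149 150 149 150]
 [155 149 154 136 111  82  60  56  56  46  30  15   7   7  11  10  12   7
   19  61 108 142 152 148 151 151]
 [158 156 153
[... 2365 characters left out ...]
[239.01600383 235.75504728]]Traceback (most recent call last):
  File "edge.py", line 20, in <module>
    g=(val(o)-val(i)).reshape(4,-1).mean(1)   # outside brighter
       ~~~^^^
  File "edge.py", line 13, in <lambda>
    val=lambda P:(lambda q:map_coordinates(im,[q[:,1],q[:,0]],order=1))(proj(n,P))
                                                                        ~~~~^^^^^
  File "h.py", line 13, in proj
    m,Rm,o=RT(n); c=(np.atleast_2d(P)-o)@Rm; c=c*[1,-1,-1]
           ~~^^^
  File "h.py", line 5, in RT
    m=cams.camera_model(n); q=np.array(m["rotation"]); return m,R.from_quat(q[[1,2,3,0]]).as_matrix(),np.array(m["origin"])
ValueError: time passes only in moves, steps and waits
```

```bash
python3 - <<'E'
import re
s=open('h.py').read()
s=s.replace('''def RT(n):
    m=cams.camera_model(n); q''','''import pickle,os
def RT(n):
    if n in _C: m=_C[n]
    q''').replace('import pickle,os','''import pickle,os
_C=pickle.load(open('cam.pkl','rb'))''').replace("    q=np.array","    q=np.array")
open('h.py','w').write(s)
import pickle
from rig import cams
pickle.dump({n:cams.camera_model(n) for n in("top","side")},open('cam.pkl','wb'))
E
sed -i 's/^  for n in("top","side"):/  for n in("side",):/' edge.py; sed -n 1,14p h.py; python3 edge.py; python3 mv.py .4795 -.1165 .135 99.8
```

```text
import numpy as np, cv2
from scipy.spatial.transform import Rotation as R
from rig import telemetry, cams, spotter
import pickle,os
_C=pickle.load(open('cam.pkl','rb'))
def RT(n):
    if n in _C: m=_C[n]
    q=np.array(m["rotation"]); return m,R.from_quat(q[[1,2,3,0]]).as_matrix(),np.array(m["origin"])
def cloud(n,d,mask=None):
    m,Rm,o=RT(n)
    v,u=np.nonzero((d>0)&(mask if mask is not None else True))
    p=cv2.undistortPoints(np.stack([u,v],1).astype(np.float64)[:,None],m["camera_matrix"],m["D"])[:,0]
    z=d[v,u]; c=np.stack([p[:,0]*z,-p[:,1]*z,-z],1)
    return c@Rm.T+o,u,v
side (np.float64(125.15468803664064), np.float64(7.0), np.float64(0.473), np.float64(-0.121), array([ 50., -11.,  23.,  52.]))
side (np.float64(124.53599325397832), np.float64(7.0), np.float64(0.473), np.float64(-0.122), array([49., -8., 23., 53.]))
side (np.float64(123.63203605952279), np.float64(7.0), np.float64(0.473), np.float64(-0.12), array([ 49., -12.,  24.,  51.]))
side (np.float64(122.80103130155783), np.float64(8.0), np.float64(0.473), np.float64(-0.121), array([ 50., -11.,  23.,  49.]))
side (np.float64(122.46637557641748), np.float64(7.0), np.float64(0.474), np.float64(-0.121), array([ 50., -10.,  31.,  41.]))
side (np.float64(122.34500676916669), np.float64(8.0), np.float64(0.473), np.float64(-0.122), array([49., -9., 22., 51.]))
t 12.25 d [-1.7  1.7 -1. ] rot [-0.  -0.   0.1] pos [ 0.4775 -0.1151  0.134 ] F [ 0.6 -0.7 -1.9] M [-0.    0.   -0.08] w 0.0173 q6 -31.6
yaw 99.89 zaxis [-8.e-04  6.e-04 -1.e+00]
```

```bash
cat > ov.py <<'E'
import sys; from fit import *
def circ(x,y,z,r): 
    a=np.linspace(0,2*np.pi,60); return np.c_[x+r*np.cos(a),y+r*np.sin(a),np.full(60,z)]
def sqr(x,y,w,s,z):
    return box(x,y,w,0,0,s,s,z,z)[[0,2,6,4]]
def ov(fn,out,items,r0,r1,c0,c1,S=12,gain=2,n="side"):
    im=np.load(fn)["im"][r0:r1,c0:c1,::-1].astype(float)*gain
    o=cv2.resize(np.clip(im,0,255).astype(np.uint8),None,fx=S,fy=S,interpolation=cv2.INTER_CUBIC)
    for P,col,sh in items:
        q=((proj(n,P)+np.array(sh)+.5-[c0,r0])*S).round().astype(np.int32); cv2.polylines(o,[q],True,col,1)
    cv2.imwrite(out,o)
if __name__=="__main__":
    w=np.radians(9.8); g,r,y=(0,255,0),(0,0,255),(0,255,255)
    kx,ky=.479,-.1197; tx,ty=.4773,-.1150; zc=.08+.1335-.0818
    ov("s8.npz","pics/ov8.png",[(sqr(kx,ky,w,.054,.08),g,(0,0)),(sqr(kx,ky,w,.037,.08),g,(0,0)),
      (circ(tx,ty,zc,.022),r,(.9,0)),(circ(tx,ty,zc+.006,.022),r,(.9,0)),(sqr(tx,ty,w,.016,zc-.022),y,(.9,0)),(sqr(tx,ty,w,.024,zc-.016),y,(.9,0))],205,255,215,275)
    ov("side0.npz","pics/ov0.png",[(sqr(kx,ky,w,.054,.08),g,(0,0)),(sqr(kx,ky,w,.037,.08),g,(0,0)),(sqr(kx,ky,w,.027,.07),r,(0,0))],215,260,210,270)
E
python3 ov.py
```

```text
(no output)
```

View pics/ov8.png

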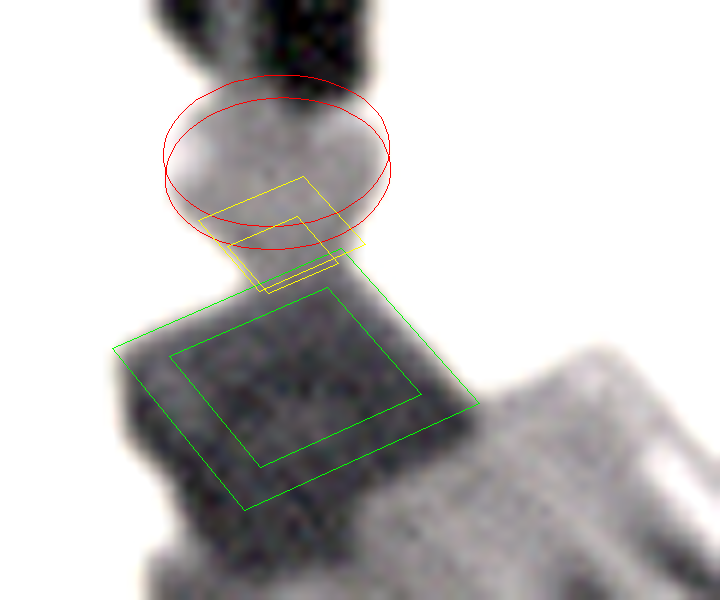

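View pics/ov0.png

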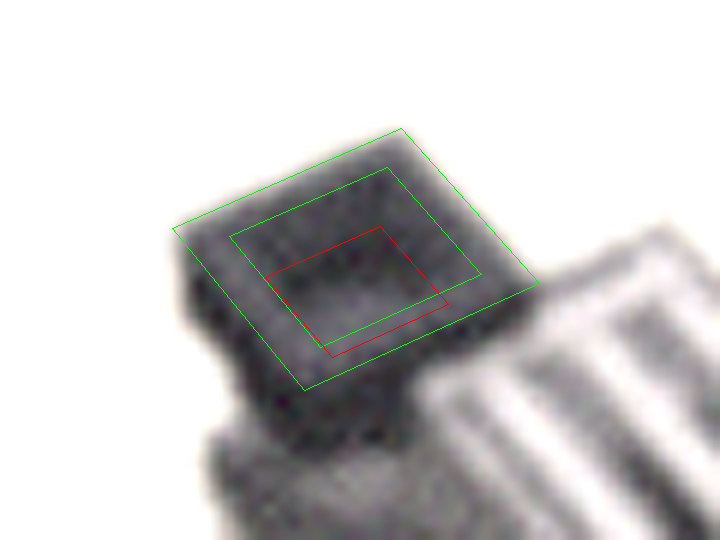

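The overlay puts the drive tip at about (237,229) px, just off the knob's back corner. The knob-top outline matches to within about 1 px. I'll shift 2.4 mm and lower the key to the funnel mouth.

>>> servo_tool:
  steps:
    - [-1.5, 0, 5, 0, 0, 0]
    - [-2.5, 0, 12, 0, 0, 0]
    - [-2.5, 0, 20, 0, 0, 0]
    - [-2.5, 0, 26, 0, 0, 0]
    - [-2.5, 0, 30, 0, 0, 0]
    - [-2.5, 0, 30, 0, 0, 0]

```text
clock: 12.85
position: [0.4775, -0.1185, 0.1035]
ee_rot: [-0.001, 0.644, 0.765, -0.0]
contact_force: [-0.8, -0.8, -2.4]
width: 0.0173
```

>>> servo_tool:
  steps:
    - [0, 0, 2, 0, 0, 0]
    - [0, 0, 4, 0, 0, 0]
    - [0, 0, 6, 0, 0, 0]
    - [0, 0, 6, 0, 0, 0]

```text
clock: 13.25
position: [0.4779, -0.1187, 0.0982]
ee_rot: [-0.0, 0.644, 0.765, -0.0]
contact_force: [0.2, -0.5, -2.5]
width: 0.0171
```

```bash
python3 mv.py .478 -.1175 .0818 99.8
python3 - <<'E'
from h import *
im,d=cams.get_image("side"); np.savez("s9.npz",im=im,d=d)
cv2.imwrite("pics/side9.png",cv2.resize(np.clip(im[200:270,205:290,::-1].astype(float)*2,0,255).astype(np.uint8),None,fx=8,fy=8,interpolation=cv2.INTER_CUBIC))
E
```

```text
t 13.25 d [ 1.2  0.3 16.4] rot [-0. -0. -0.] pos [ 0.4779 -0.1187  0.0982] F [ 0.2 -0.5 -2.5] M [ 0.02  0.   -0.01] w 0.0171 q6 -31.8
yaw 99.79 zaxis [-3.e-04  1.e-04 -1.e+00]
```

View pics/side9.png

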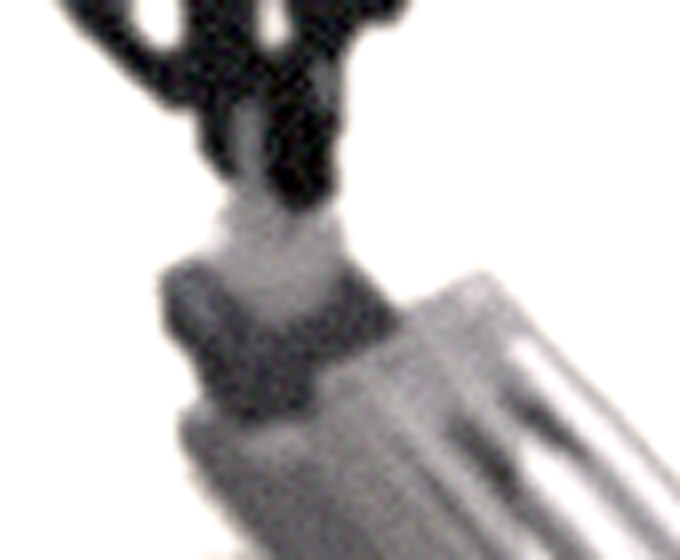

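The drive end now sits over the recess, at about (239,237) px, with no contact force. Continuing down.

>>> servo_tool:
  steps:
    - [0, 0, 2, 0, 0, 0]
    - [0, 0, 4, 0, 0, 0]
    - [0, 0, 5, 0, 0, 0]

```text
clock: 13.6
position: [0.4779, -0.1187, 0.0932]
ee_rot: [-0.0, 0.644, 0.765, -0.0]
contact_force: [0.4, -0.0, -3.7]
width: 0.0173
```

>>> servo_tool:
  steps:
    - [0, 0, 1, 0, 0, 0]
    - [0, 0, 2, 0, 0, 0]
    - [0, 0, 3, 0, 0, 0]

```text
clock: 13.9
position: [0.4781, -0.1188, 0.0903]
ee_rot: [0.0, 0.644, 0.765, -0.0]
contact_force: [-0.6, 0.1, -2.6]
width: 0.017
```

>>> servo_tool:
  steps:
    - [0, 0, 1, 0, 0, 0]
    - [0, 0, 2, 0, 0, 0]
    - [0, 0, 3, 0, 0, 0]

```text
clock: 14.2
position: [0.4781, -0.1188, 0.0873]
ee_rot: [0.0, 0.644, 0.765, -0.0]
contact_force: [-0.3, 0.1, -2.8]
width: 0.0171
```

```bash
python3 mv.py .478 -.1187 .0818 99.8
```

```text
t 14.2 d [ 0.1 -0.1  5.5] rot [ 0.  0. -0.] pos [ 0.4781 -0.1188  0.0873] F [-0.3  0.1 -2.8] M [-0.01 -0.03  0.08] w 0.0171 q6 -31.8
yaw 99.8 zaxis [ 0.e+00 -1.e-04 -1.e+00]
```

>>> servo_tool:
  steps:
    - [0, 0, 1, 0, 0, 0]
    - [0, 0, 2, 0, 0, 0]
    - [0, 0, 2, 0, 0, 0]

```text
clock: 14.5
position: [0.4779, -0.1187, 0.0852]
ee_rot: [-0.0, 0.644, 0.765, -0.0]
contact_force: [-0.4, 1.4, -2.8]
width: 0.017
```

>>> servo_tool:
  steps:
    - [0, 0, 1, 0, 0, 0]
    - [0, 0, 2, 0, 0, 0]

```text
clock: 14.7
position: [0.4781, -0.1188, 0.0834]
ee_rot: [0.0, 0.644, 0.765, -0.0]
contact_force: [0.3, 0.6, -2.5]
width: 0.017
```

>>> servo_tool:
  steps:
    - [0, 0, 1, 0, 0, 0]
    - [0, 0, 1, 0, 0, 0]

```text
clock: 14.9
position: [0.4779, -0.1187, 0.0822]
ee_rot: [-0.0, 0.644, 0.765, -0.0]
contact_force: [0.1, 0.7, -1.3]
width: 0.0173
```

>>> servo_tool:
  steps:
    - [0, 0, 1, 0, 0, 0]
    - [0, 0, 1, 0, 0, 0]

```text
clock: 15.1
position: [0.4782, -0.1188, 0.0818]
ee_rot: [0.0, 0.644, 0.765, 0.0]
contact_force: [-1.3, 0.1, 1.4]
width: 0.0174
```

>>> servo_tool:
  steps:
    - [0, 0, 1, 0, 0, 0]
    - [0, 0, 1, 0, 0, 0]

```text
clock: 15.3
position: [0.4782, -0.1188, 0.0817]
ee_rot: [0.0, 0.644, 0.765, 0.0]
contact_force: [-2.9, 0.1, 8.3]
width: 0.0168
```

```bash
python3 mv.py .478 -.1187 .0818 99.8
python3 - <<'E'
from h import *
im,d=cams.get_image("side"); np.savez("s10.npz",im=im,d=d)
cv2.imwrite("pics/side10.png",cv2.resize(np.clip(im[200:270,205:290,::-1].astype(float)*2,0,255).astype(np.uint8),None,fx=8,fy=8,interpolation=cv2.INTER_CUBIC))
E
```

```text
t 15.3 d [ 0.1 -0.2 -0.1] rot [0. 0. 0.] pos [ 0.4782 -0.1188  0.0817] F [-2.9  0.1  8.3] M [ 0.21  0.53 -0.06] w 0.0168 q6 -31.8
yaw 99.8 zaxis [ 8.e-04 -5.e-04 -1.e+00]
```

View pics/side10.png

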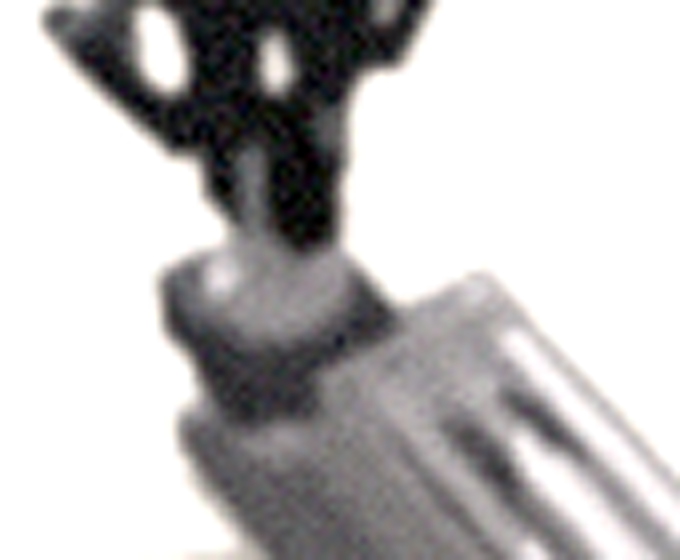

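The collar lies on the knob in the picture at (239,235) px. The collar-seated height (0.0817) equals the value predicted from the rest (+35 mm), with about 11 N down. Now turning clockwise.

>>> servo_tool:
  steps:
    - [0, 0, 0, 0, 0, 2.5]
    - [0, 0, 0, 0, 0, 5]
    - [0, 0, 0, 0, 0, 7.5]
    - [0, 0, 0, 0, 0, 10]
    - [0, 0, 0, 0, 0, 12.5]
    - [0, 0, 0, 0, 0, 15]
    - [0, 0, 0, 0, 0, 17.5]
    - [0, 0, 0, 0, 0, 20]
  grip_force: 80

```text
clock: 16.15
position: [0.4773, -0.119, 0.0817]
ee_rot: [0.0, 0.768, 0.641, -0.001]
contact_force: [-4.3, -0.1, 9.8]
width: 0.0171
```

```bash
python3 mv.py .478 -.1187 .0818 99.8
python3 - <<'E'
from h import *
im,d=cams.get_image("side"); np.savez("s11.npz",im=im,d=d)
cv2.imwrite("pics/side11.png",cv2.resize(np.clip(im[200:320,185:320,::-1].astype(float)*2,0,255).astype(np.uint8),None,fx=5,fy=5,interpolation=cv2.INTER_CUBIC))
E
```

```text
t 16.15 d [ 0.4  0.6 -0.1] rot [ -0.1   0.1 -20.1] pos [ 0.4773 -0.119   0.0817] F [-4.3 -0.1  9.8] M [0.07 0.79 0.15] w 0.0171 q6 -11.8
yaw 79.74 zaxis [-9.e-04 -1.e-03 -1.e+00]
```

View pics/side11.png

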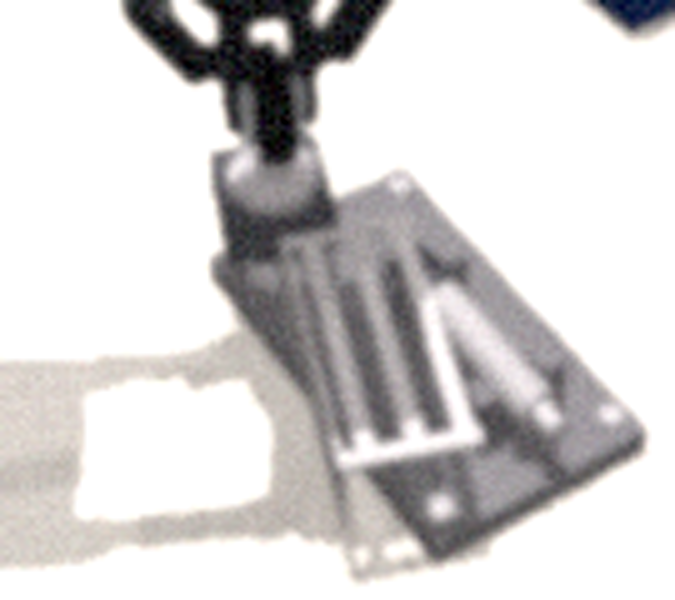

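The guard has swung along with the knob; the hood is now at about (262,270) px. The setter stays in its cradle. Continuing the turn.

>>> servo_tool:
  steps:
    - [0, 0, 0, 0, 0, 2.5]
    - [0, 0, 0, 0, 0, 5]
    - [0, 0, 0, 0, 0, 7.5]
    - [0, 0, 0, 0, 0, 10]
    - [0, 0, 0, 0, 0, 12.5]
    - [0, 0, 0, 0, 0, 15]
    - [0, 0, 0, 0, 0, 17.5]
    - [0, 0, 0, 0, 0, 20]

```text
clock: 17.0
position: [0.4771, -0.1187, 0.0817]
ee_rot: [-0.0, 0.867, 0.498, -0.001]
contact_force: [-4.7, 0.7, 10.1]
width: 0.0167
```

>>> servo_tool:
  steps:
    - [0, 0, 0, 0, 0, 2.5]
    - [0, 0, 0, 0, 0, 5]
    - [0, 0, 0, 0, 0, 7.5]
    - [0, 0, 0, 0, 0, 10]
    - [0, 0, 0, 0, 0, 12.5]
    - [0, 0, 0, 0, 0, 15]
    - [0, 0, 0, 0, 0, 17]
    - [0, 0, 0, 0, 0, 17]

```text
clock: 17.8
position: [0.4765, -0.1185, 0.0818]
ee_rot: [-0.0, 0.931, 0.365, -0.001]
contact_force: [-6.2, 0.6, 11.0]
width: 0.017
```

```bash
python3 mv.py .478 -.1187 .0818 39.8
python3 - <<'E'
from h import *
for n,r,c in (("side",(200,330),(175,320)),("top",(180,300),(250,380))):
    im,d=cams.get_image(n); np.savez(f"{n}12.npz",im=im,d=d)
    cv2.imwrite(f"pics/{n}12.png",cv2.resize(np.clip(im[r[0]:r[1],c[0]:c[1],::-1].astype(float)*1.8,0,255).astype(np.uint8),None,fx=4.6,fy=4.6,interpolation=cv2.INTER_CUBIC))
    P,u,v=cloud(n,d)
    s=(P[:,2]>.057)&(P[:,2]<.072)&(np.hypot(P[:,0]-.478,P[:,1]+.119)<.2)&(np.hypot(P[:,0]-.478,P[:,1]+.119)>.04)
    if s.sum()>20: print(n,s.sum(),cv2.minAreaRect(P[s][:,:2].astype(np.float32)*1000))
E
```

```text
t 17.8 d [ 1.   1.2 -0.1] rot [-0.1  0.1  3. ] pos [ 0.4765 -0.1185  0.0818] F [-6.2  0.6 11. ] M [0.21 1.01 0.14] w 0.017 q6 25.2
yaw 42.81 zaxis [-2.4e-03 -1.0e-04 -1.0e+00]
side 843 ((435.0759582519531, -207.77940368652344), (144.126953125, 65.33991241455078), 45.782249450683594)
top 112 ((410.08685302734375, -226.38690185546875), (83.06635284423828, 62.043766021728516), 47.2296142578125)
```

View pics/side12.png

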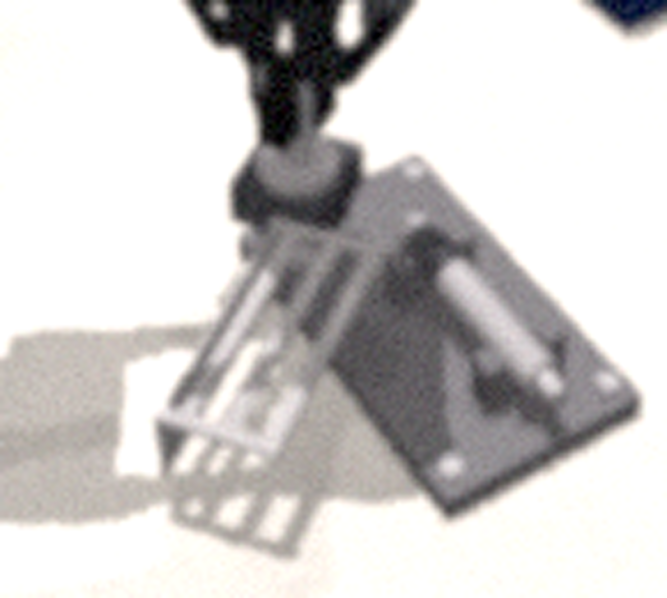

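View pics/top12.png

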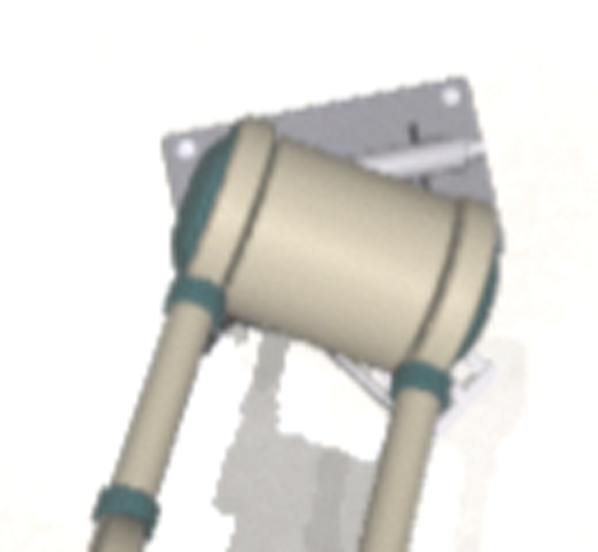

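```bash
cat > rect.py <<'E'
from fit import *
def rectify(fn,z=.0645,x0=.30,x1=.60,y0=-.33,y1=-.05,res=.0005,n="side"):
    im=np.load(fn)["im"]
    ys,xs=np.mgrid[y1:y0:-res,x0:x1:res]   # col = x, row = -y
    q=proj(n,np.c_[xs.ravel(),ys.ravel(),np.full(xs.size,z)]).astype(np.float32)
    return cv2.remap(im,q[:,0].reshape(xs.shape),q[:,1].reshape(xs.shape),cv2.INTER_CUBIC)
if __name__=="__main__":
    import sys
    for fn,o in zip(sys.argv[1::2],sys.argv[2::2]):
        r=rectify(fn); cv2.imwrite(o,np.clip(r[:,:,::-1].astype(float)*1.6,0,255).astype(np.uint8))
E
python3 rect.py side0.npz pics/r0.png side12.npz pics/r12.png
```

```text
(no output)
```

View pics/r0.png

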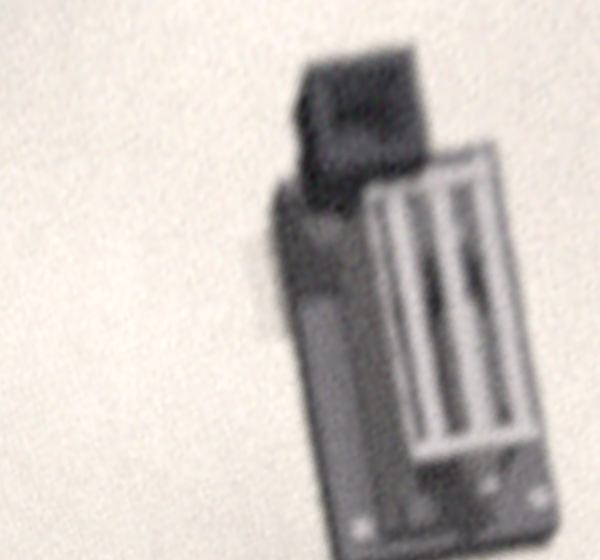

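View pics/r12.png

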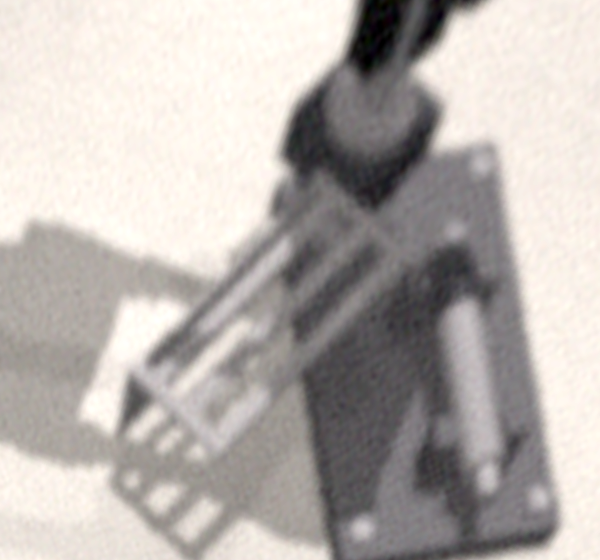

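```bash
cat > lsd.py <<'E'
from rect import *
def segs(fn,lo,hi,n="side"):
    g=cv2.GaussianBlur(cv2.cvtColor(rectify(fn,n=n),cv2.COLOR_RGB2GRAY),(0,0),2)
    l=cv2.createLineSegmentDetector().detect(g)[0][:,0]
    d=l[:,2:]-l[:,:2]; L=np.hypot(*d.T); a=np.degrees(np.arctan2(-d[:,1],d[:,0]))%180
    k=(L>50)&(a>lo)&(a<hi); o=np.argsort(-L[k])
    for r,q,w in zip(l[k][o],L[k][o],a[k][o]): print(fn,r.astype(int),int(q),w.round(1))
if __name__=="__main__":
    import sys
    segs(sys.argv[1],float(sys.argv[2]),float(sys.argv[3]))
E
python3 lsd.py side0.npz 85 115; python3 lsd.py side12.npz 30 60; python3 lsd.py side12.npz 120 150;python3 lsd.py side0.npz 0 30
```

```text
side0.npz [330 558 304 417] 143 100.4
side0.npz [306 417 279 287] 132 101.6
side0.npz [412  48 429 147] 100 100.2
side0.npz [446 431 429 342] 90 100.4
side0.npz [429 343 418 262] 81 97.8
side0.npz [269 253 273 179] 73 86.7
side0.npz [435 240 445 305] 65 99.0
side0.npz [299 183 295 120] 62 93.5
side0.npz [481 253 492 314] 61 100.2
side0.npz [467 298 456 239] 60 100.9
side12.npz [140 360 192 310] 72 43.6
side12.npz [223 331 182 372] 58 44.9
side12.npz [300 102 336  59] 56 49.4
side0.npz [542 546 478 554] 65 6.8
side0.npz [415 462 468 450] 54 12.3
```

```bash
cat > ang.py <<'E'
from rect import *
from scipy.ndimage import gaussian_filter, map_coordinates
import sys
def grad(fn):
    g=gaussian_filter(cv2.cvtColor(rectify(fn),cv2.COLOR_RGB2GRAY).astype(float),2.)
    gy,gx=np.gradient(g); return gx,gy
# collect template edge points from shut image (hood region polygon), with gradient orientation
gx0,gy0=grad("side0.npz"); m0=np.hypot(gx0,gy0)
poly=np.array([[360,180],[500,138],[548,445],[412,472]],np.int32)
M=np.zeros(m0.shape,np.uint8); cv2.fillPoly(M,[poly],1)
# keep long-direction edge pixels & end bar: only strong gradients
v,u=np.nonzero((M>0)&(m0>np.percentile(m0[M>0],70)))
n=np.c_[gx0[v,u],gy0[v,u]]; n/=np.linalg.norm(n,axis=1)[:,None]
def score(fn,lo,hi,piv0=((.479-.30)/.0005,(-.05+.1197)/.0005)):
    gx,gy=grad(fn); m=np.hypot(gx,gy); w=1/(m+.6)   # normalise: orientation mostly
    best=[]
    for th in np.arange(lo,hi,.5):
        a=np.radians(th); c,s=np.cos(a),np.sin(a); Rm=np.array([[c,-s],[s,c]]) # cw in image with y down as seen (row=-y): clockwise
        for dx in range(-8,9,2):
            for dy in range(-8,9,2):
                p=np.array(piv0); q=(np.c_[u,v]-p)@Rm.T+p+[dx,dy]; nn=n@Rm.T
                G=np.abs(map_coordinates(gx*w,[q[:,1],q[:,0]],order=1)*nn[:,0]+map_coordinates(gy*w,[q[:,1],q[:,0]],order=1)*nn[:,1])
                best.append((G.mean(),th,dx,dy))
    best.sort(reverse=True); return best
if __name__=="__main__":
    b=score(sys.argv[1],float(sys.argv[2]),float(sys.argv[3]))
    seen=set()
    for x in b:
        if x[1] not in seen: seen.add(x[1]); print(np.round(x,3)); 
        if len(seen)>9: break
E
python3 ang.py side12.npz 44 66; echo; python3 ang.py side11.npz 8 28
```

```text
[ 0.642 54.5    0.    -4.   ]
[ 0.64 54.   -2.   -4.  ]
[ 0.639 55.     2.    -4.   ]
[ 0.637 53.5   -4.    -6.   ]
[ 0.636 55.5    2.    -2.   ]
[ 0.632 56.     4.    -2.   ]
[ 0.631 53.    -4.    -6.   ]
[ 0.626 52.5   -6.    -6.   ]
[ 0.626 56.5    4.     0.   ]
[ 0.621 52.    -6.    -8.   ]
Traceback (most recent call last):
  File "ang.py", line 26, in <module>
    b=score(sys.argv[1],float(sys.argv[2]),float(sys.argv[3]))
  File "ang.py", line 15, in score
    gx,gy=grad(fn); m=np.hypot(gx,gy); w=1/(m+.6)   # normalise: orientation mostly
          ~~~~^^^^
  File "ang.py", line 5, in grad
    g=gaussian_filter(cv2.cvtColor(rectify(fn),cv2.COLOR_RGB2GRAY).astype(float),2.)
                                   ~~~~~~~^^^^
  File "rect.py", line 3, in rectify
    im=np.load(fn)["im"]
       ~~~~~~~^^^^
FileNotFoundError: [Errno 2] No such file or directory: 'side11.npz'
```

Registering the hood against the shut picture gives about 54.5° for the guard, against 57° of key turn. It needs another 5.5°.

>>> servo_tool:
  steps:
    - [0, 0, 0, 0, 0, 1.5]
    - [0, 0, 0, 0, 0, 3]
    - [0, 0, 0, 0, 0, 4.5]
    - [0, 0, 0, 0, 0, 5.5]
    - [0, 0, 0, 0, 0, 5.5]
    - [0, 0, 0, 0, 0, 5.5]

```text
clock: 18.5
position: [0.4764, -0.1184, 0.0818]
ee_rot: [-0.001, 0.947, 0.32, -0.001]
contact_force: [-6.2, 1.3, 12.5]
width: 0.0172
```

```bash
python3 mv.py .478 -.1187 .0818 39.8
python3 - <<'E'
from h import *
for n,r,c in (("side",(200,330),(175,320)),):
    im,d=cams.get_image(n); np.savez(f"{n}13.npz",im=im,d=d)
    cv2.imwrite(f"pics/{n}13.png",cv2.resize(np.clip(im[r[0]:r[1],c[0]:c[1],::-1].astype(float)*1.8,0,255).astype(np.uint8),None,fx=4.6,fy=4.6,interpolation=cv2.INTER_CUBIC))
    P,u,v=cloud(n,d)
    s=(P[:,2]>.057)&(P[:,2]<.072)&(np.hypot(P[:,0]-.478,P[:,1]+.119)<.2)&(np.hypot(P[:,0]-.478,P[:,1]+.119)>.04)
    print(n,s.sum(),cv2.minAreaRect(P[s][:,:2].astype(np.float32)*1000))
E
python3 ang.py side13.npz 52 70; cp s11.npz side11.npz; python3 ang.py side11.npz 8 28;python3 lsd.py side13.npz 28 55
```

```text
t 18.5 d [ 1.1  1.3 -0.1] rot [-0.1  0.1 -2.5] pos [ 0.4764 -0.1184  0.0818] F [-6.2  1.3 12.5] M [0.31 1.07 0.09] w 0.0172 q6 30.6
yaw 37.34 zaxis [-2.6e-03  2.0e-04 -1.0e+00]
side 866 ((427.2933349609375, -203.00892639160156), (142.63075256347656, 64.9124526977539), 41.31298065185547)
[ 0.66 58.5  -2.   -6.  ]
[ 0.658 59.    -2.    -4.   ]
[ 0.657 58.    -4.    -6.   ]
[ 0.655 59.5    0.    -4.   ]
[ 0.65 57.5  -4.   -8.  ]
[ 0.65 62.    4.   -2.  ]
[ 0.65 61.5   2.   -2.  ]
[ 0.648 60.     0.    -2.   ]
[ 0.648 61.     2.    -2.   ]
[ 0.647 62.5    4.     0.   ]
[ 0.747 20.5    0.     0.   ]
[ 0.746 20.    -2.     0.   ]
[ 0.745 21.     2.    -2.   ]
[ 0.742 19.5   -2.    -2.   ]
[ 0.74 21.5   4.   -2.  ]
[ 0.738 19.    -4.    -2.   ]
[ 0.732 22.     6.    -2.   ]
[ 0.731 18.5   -6.    -2.   ]
[ 0.72 22.5   6.    0.  ]
[ 0.72 18.   -8.    0.  ]
side13.npz [220 314 152 371] 89 40.1
side13.npz [194 280 260 222] 87 41.4
side13.npz [292 102 334  63] 56 42.5
side13.npz [124 337 169 304] 55 35.7
```

View pics/side13.png

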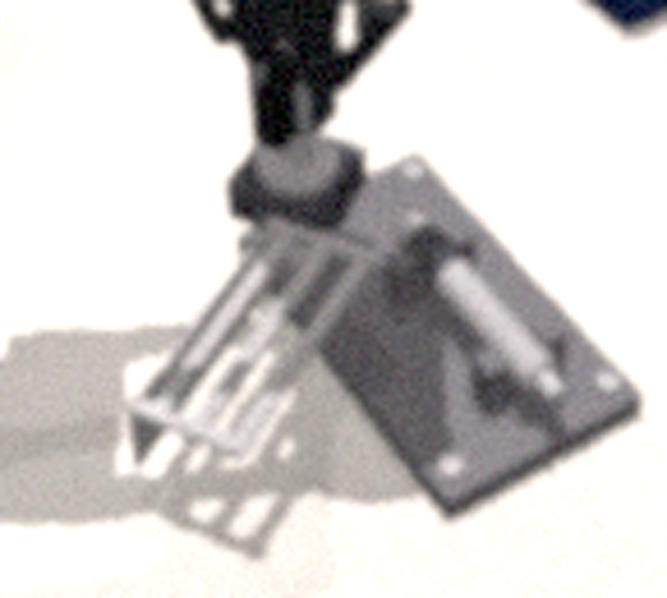

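>>> servo_tool:
  steps:
    - [0, 0, 0, 0, 0, 0.5]
    - [0, 0, 0, 0, 0, 1]
    - [0, 0, 0, 0, 0, 1]
    - [0, 0, 0, 0, 0, 1]

```text
clock: 18.95
position: [0.4763, -0.1183, 0.0817]
ee_rot: [-0.001, 0.95, 0.312, -0.001]
contact_force: [-6.2, 1.7, 12.4]
width: 0.017
```

```bash
python3 mv.py .478 -.1187 .0818 39.8
python3 - <<'E'
from h import *
for n in("side","top"):
    im,d=cams.get_image(n); np.savez(f"{n}14.npz",im=im,d=d)
    P,u,v=cloud(n,d)
    s=(P[:,2]>.057)&(P[:,2]<.072)&(np.hypot(P[:,0]-.478,P[:,1]+.119)<.2)&(np.hypot(P[:,0]-.478,P[:,1]+.119)>.04)
    print(n,s.sum(),cv2.minAreaRect(P[s][:,:2].astype(np.float32)*1000))
    from rect import rectify
    for f in ((0,14) if n=="top" else (14,)):
        r=rectify(f"{n}{f}.npz",n=n); cv2.imwrite(f"pics/r{n}{f}.png",np.clip(r[:,:,::-1].astype(float)*1.6,0,255).astype(np.uint8))
E
python3 ang.py side14.npz 52 70; python3 lsd.py side14.npz 28 55
```

```text
t 18.95 d [ 1.1  1.3 -0.1] rot [-0.1  0.1 -3.5] pos [ 0.4763 -0.1183  0.0817] F [-6.2  1.7 12.4] M [0.33 1.08 0.11] w 0.017 q6 31.6
yaw 36.34 zaxis [-2.7e-03  3.0e-04 -1.0e+00]
side 866 ((426.3172302246094, -202.3734893798828), (143.43499755859375, 64.58262634277344), 40.130828857421875)
top 145 ((438.8188781738281, -221.50936889648438), (140.0955810546875, 168.6470947265625), 40.11077880859375)
[ 0.665 59.    -4.    -6.   ]
[ 0.664 58.5   -6.    -8.   ]
[ 0.663 59.5   -2.    -6.   ]
[ 0.662 58.    -6.    -8.   ]
[ 0.658 60.    -2.    -4.   ]
[ 0.657 62.     0.    -4.   ]
[ 0.657 62.5    2.    -2.   ]
[ 0.656 57.5   -8.    -8.   ]
[ 0.656 63.     4.    -2.   ]
[ 0.655 61.5    0.    -4.   ]
side14.npz [192 278 264 217] 94 40.0
side14.npz [217 313 149 369] 87 39.8
side14.npz [452  15 409  73] 72 53.4
side14.npz [292 102 334  63] 57 42.5
side14.npz [121 334 168 302] 56 34.2
```

View pics/rside14.png

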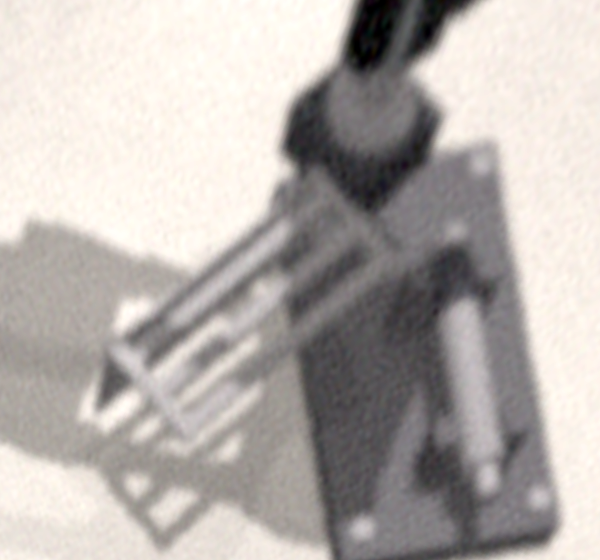

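View pics/rtop14.png

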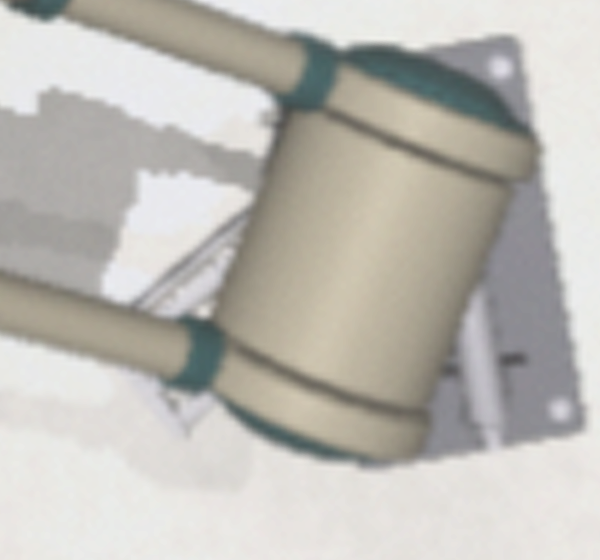

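View pics/rtop0.png

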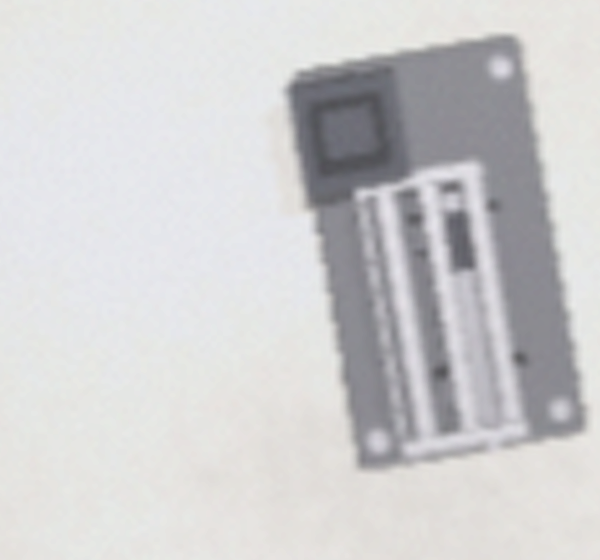

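The end-bar corners, rectified at (110,345) and (190,440), lie 60.3° and 60.4° round from their shut places. Depth gives 59.7° and the line detector about 60°. Checking that it holds still before handing in.

>>> servo_tool:
  steps:
    - [0, 0, 0, 0, 0, 0]
    - [0, 0, 0, 0, 0, 0]
    - [0, 0, 0, 0, 0, 0]
    - [0, 0, 0, 0, 0, 0]
    - [0, 0, 0, 0, 0, 0]
    - [0, 0, 0, 0, 0, 0]

```text
clock: 19.65
position: [0.4763, -0.1183, 0.0817]
ee_rot: [-0.001, 0.95, 0.312, -0.001]
contact_force: [-5.4, 0.8, 12.0]
width: 0.0167
```

```bash
python3 mv.py .478 -.1187 .0818 39.8
python3 - <<'E'
from h import *
im,d=cams.get_image("side"); np.savez("side15.npz",im=im,d=d)
P,u,v=cloud("side",d)
s=(P[:,2]>.057)&(P[:,2]<.072)&(np.hypot(P[:,0]-.478,P[:,1]+.119)<.2)&(np.hypot(P[:,0]-.478,P[:,1]+.119)>.04)
print(cv2.minAreaRect(P[s][:,:2].astype(np.float32)*1000), np.abs(im.astype(int)-np.load("side14.npz")["im"].astype(int))[210:320,180:320].mean())
E
python3 lsd.py side15.npz 36 44
```

```text
t 19.65 d [ 1.1  1.3 -0.1] rot [-0.1  0.1 -3.5] pos [ 0.4763 -0.1183  0.0817] F [-5.4  0.8 12. ] M [0.3  1.08 0.19] w 0.0167 q6 31.6
yaw 36.34 zaxis [-2.7e-03  3.0e-04 -1.0e+00]
((446.1817321777344, -185.88076782226562), (196.06784057617188, 65.42153930664062), 39.94279479980469) 2.441666666666667
side15.npz [192 278 264 216] 95 40.3
side15.npz [220 310 149 369] 92 39.2
side15.npz [290 103 334  63] 59 42.6
```

Still at about 60°, key seated and gripped. Handing in.

```bash
python3 -c "
from rig import sign_off
print(sign_off())"
```

```text
the job is handed in; nothing more can be done
None
```

I took the key out of its rest, pushed it fully home in the knob, and turned it clockwise until the guard stood open at about 60°. I handed the job in at about 19.7 s with the key still gripped.

**Last checks**
- **Seating:** The collar lies on the knob in the picture. The seated height came out 35 mm above the rest height, as expected. About 12 N upward force was measured at the tool.
- **Guard angle:** Hood-end corners gave 60.3° and 60.4°. Line detection gave about 60° and depth 59.7–60°. Template registration disagreed slightly, with its best match at 59° and nearly equal scores from 58° to 63°. The key itself was turned 63.5°, the rest being play.
- **Holding still:** Tool pose and hood were unchanged over the last 0.6 s. The setter was still in its cradle in the last picture I viewed.

**Things that disagreed**
- **TCP height:** The reported TCP lies about 32.5 mm beyond the real fingertips. I found this in the images and confirmed it with a touch on bare work surface, then corrected for it. That touch peaked at 45 N on the closed fingertips before I backed off, which is above the 40 N limit if fingertips count as the gripper's body.
- **Camera offset:** The two cameras differ by about 5 mm, so I worked from relative positions.
- **Side force:** About 6 N of sideways force remains on the key from slight off-centring.

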